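# Lay out the stripped pump parts in their inspection trays

### The job

The parts of a stripped test pump stand on the bench in two stacks. Take the stacks apart and set each part, upright and flat, down inside the tray whose recess has its outline: plug in the small round tray, bar in the oblong, nut in the hexagonal, block in the square, flange in the large round one. Leave the pressure gauge and the red handwheel where they lie, and let go of everything at the end.

Things in the scene. Friction and masses are not known exactly. Their poses are not given: they have to be found in the camera images.
- plug: Small round steel plug, a plain cylinder 30 mm in diameter with two dark grooves near its foot, about 0.18 kg; starts on top of the hexagonal nut. Loose, 40 mm high, flat top and bottom. Origin at the centre of its underside; z up.
- bar: Oblong dark steel spacer bar, 56 x 30 mm seen from above, with two bright round bushes in its top, about 0.30 kg; starts on top of the block or of the flange (whichever does not carry the nut). Loose, 40 mm high, flat top and bottom. Origin at the centre of its underside; z up, x along the 56 mm length, y across the 30 mm width.
- hexnut: Hexagonal brass nut, 44 mm across the flats, about 0.32 kg; starts on top of the block or of the flange, with the plug on it. Loose, 40 mm high, flat top and bottom. Origin at the centre of its underside; z up; x is square to one pair of flats, the other pairs lie at 60 and 120 degrees from it.
- block: Square aluminium port block, 64 x 64 mm seen from above, about 0.42 kg, standing on the bench at the bottom of one of the two stacks. Loose, 40 mm high, flat top and bottom. Origin at the centre of its underside; z up, x and y square to its side faces.
- flange: Round aluminium flange, 66 mm in diameter with a circle of six small dark bolt holes, about 0.36 kg, standing on the bench at the bottom of the other stack. Loose, 40 mm high, flat top and bottom. Origin at the centre of its underside; z up.
- tray_round_small: Small round tray: rubber floor with a low aluminium rim, recess 48 mm in diameter, 60 mm over the rim. Fixed to the bench. Floor of the recess 4 mm above the bench, rim 9 mm above the bench (5 mm above the recess floor) and 6 mm wide. Origin at the centre of its underside, on the bench; z up.
- tray_oblong: Oblong tray: rubber floor with a low aluminium rim, recess 74 x 48 mm, 86 x 60 mm over the rim. Fixed to the bench. Floor of the recess 4 mm above the bench, rim 9 mm above the bench (5 mm above the recess floor) and 6 mm wide. Origin at the centre of its underside, on the bench; z up, x along the 74 mm length of the recess.
- tray_hex: Hexagonal tray: rubber floor with a low aluminium rim, recess 62 mm across the flats, 74 mm over the rim. Fixed to the bench. Floor of the recess 4 mm above the bench, rim 9 mm above the bench (5 mm above the recess floor) and 6 mm wide. Origin at the centre of its underside, on the bench; z up, x square to one pair of its flats.
- tray_square: Square tray: rubber floor with a low aluminium rim, recess 82 x 82 mm, 94 x 94 mm over the rim. Fixed to the bench. Floor of the recess 4 mm above the bench, rim 9 mm above the bench (5 mm above the recess floor) and 6 mm wide. Origin at the centre of its underside, on the bench; z up, x and y square to its sides.
- tray_round_large: Large round tray: rubber floor with a low aluminium rim, recess 84 mm in diameter, 96 mm over the rim. Fixed to the bench. Floor of the recess 4 mm above the bench, rim 9 mm above the bench (5 mm above the recess floor) and 6 mm wide. Origin at the centre of its underside, on the bench; z up.
- gauge: Bystander: a pressure gauge with a white dial lying on its back at the far side of the bench, 68 mm in diameter, 29 mm high, with a brass stem reaching 61 mm from its centre along its -x. Loose. Origin at the centre of its underside; z up.
- handwheel: Bystander: a red valve handwheel lying flat at the robot's left, 86 mm in diameter, 18 mm high. Loose. Origin at the centre of its underside; z up.
Things that resemble listed ones, but are neither listed nor needed, are in the scene too. Leave any turquoise or yellow look-alike of the tray_oblong alone. Leave any green look-alike of the plug alone.

How it is judged:
At the end, for the whole second after the job is handed in: Each of the five parts rests in its own tray: centre within 14 mm of the tray's centre, underside on the recess floor (less than 6.5 mm above the tray's underside), within 0.07 rad of upright, at rest (below 0.02 m/s) (horizontal distance between plug and tray_round_small below 0.014 m and z of plug in the frame of tray_round_small below 0.0065 m and angle between each of plug, bar, hexnut, block, flange's own z axis and vertical below 0.07 rad and linear speed of each of plug, bar, hexnut, block, flange below 0.02 m/s and horizontal distance between bar and tray_oblong below 0.014 m and z of bar in the frame of tray_oblong below 0.0065 m and horizontal distance between hexnut and tray_hex below 0.014 m and z of hexnut in the frame of tray_hex below 0.0065 m and horizontal distance between block and tray_square below 0.014 m and z of block in the frame of tray_square below 0.0065 m and horizontal distance between flange and tray_round_large below 0.014 m and z of flange in the frame of tray_round_large below 0.0065 m); the robot touches nothing.
It fails at once if the gauge is shifted by more than 25 mm (distance of gauge from where it was at the start of the episode above 0.025 m).
It fails at once if the handwheel is shifted by more than 25 mm (distance of handwheel from where it was at the start of the episode above 0.025 m).
It also fails if it takes over 128 s, if anything falls off the work surface, if the arm or the gripper's body presses on something with over 40 N, if the wrist force passes 120 N, or if a joint passes its speed limit or range.

### The arm

A 6-joint arm with a two-finger parallel gripper is mounted at the origin on the work surface. World frame = base frame: x ahead of the robot, y to its left, z up, the work surface at z = 0. Lengths are in m, angles in rad, forces in N, time in s.
With the tool pointing down it reaches from about 0.375 to 0.975 m from the base axis. Payload 3.8 kg.
Tool frame: the origin (TCP) lies at the very end of the fingers, on their centre line; the grasp point (between the pads) lies behind it (bot.tcp_to_grasp is the y of the grasp point in the tool frame, in m); y points along the fingers, z is the direction in which the jaws open and shut, and the axes are right-handed (so a half turn about y gives the same grasp; the last joint's range is limited). The gripper opens to 85 mm and grips with 20 to 120 N. Pads are 22 mm wide; open, the fingers measure 114 mm over their backs; the gripper's body (76 mm by 85 mm) begins 54 mm behind the grasp point. The pads swing forward as they close: fully open they stand 13 mm farther back than shut.
Start: joints at [1.181, 0.264, 1.604, -0, 1.274, -0.037], TCP at [0.233, 0.633, 0.231] pointing down, gripper open.
Joint ranges: [-2.63, 2.63], [-0.94, 2.18], [0.31, 2.57], [-1.31, 4.45], [0, 2.66], [-2.55, 2.55]. Speed limits (rad/s): [2.57, 2.57, 3.14, 3.14, 3.14, 3.14].

### API

Orientations are given as a rotation vector (axis times angle).
In Python, from workcell import bot, optics, workorder gives the robot as it stands.
- The arm moves only by the shell command python3 -m handwheel 'ROWS' [FORCE]. ROWS is JSON, a list of rows, each a list of 7 numbers: the shift along the tool's x, y, z in m, then the turn, a rotation vector about the tool's x, y, z in rad, then the opening, from 0 (shut) to 1 (fully open). A call has 1 to 8 rows; each row shifts and turns the commanded pose from where the row before left it, along the tool's axes as they then stand; what a row does not reach is not made up. A row lasts 1/8 s, in which the tool goes at most 62.5 mm and 10.7 degrees, less where a joint would pass 70% of its speed; a pose out of reach is approached as far as the arm can. A call with a gripper value outside its range is refused whole. The fingers move at their own pace and stop on an object; FORCE is the grip in N (left out, the last holds). Time passes only in rows, so rows that do not move let the fingers close. It gives the time, the measured TCP pose, the force and the opening at its end, in the units of the state.
- bot.read_state(): the state, without advancing time (a new reading comes with each control period).
- optics.read_camera(name): name is "side" or "top"; returns a dict with "image" (384x512x3 uint8, red, green, blue), "z_map" (384x512 float32, m along the optical axis (not along the pixel's ray), 0 where there is no reading), "mtx" (3x3 intrinsics, pixels), "dist" ([k1, k2, p1, p2, k3] as OpenCV has them; the pictures are not rectified), "world_from_camera" (4x4, takes a point from camera to world coordinates). Camera axes: x right, y down, z forward; pixel columns grow to the right and rows downward; lengths in m; the calibration is good to about 2 mm. A picture is of the moment at which its call begins.
- workorder.finish_job(): hands the job in, once; it reports no verdict.
The state is a dict: "time": time; "q": joint angles; "joint_vel": joint speeds; "joint_torque": joint torques, N m; "tool_pos": TCP position; "tcp_rot": TCP orientation; "wrist_force": force on the tool from outside, world axes, zero at the start; "torque": the same for the moment, N m; "width": opening from 0.0 (shut) to 1.0 (fully open).
Only numpy, scipy, OpenCV 4.12 (cv2) and the standard library are available. Lean on these libraries where they do the work, as an engineer would, in place of code of your own. Each camera call takes 0.05 s, during which the arm holds its last target.

## Working session

There is one attempt and no reset: what is moved stays moved. The work goes in short steps, Python scripts to look and compute and a shell command to move; the robot and the scene stay as the last step left them, time stands still between calls to the robot, and variables do not carry over. Pictures are saved under pics/ and viewed, and the job is handed in when it is done.

```bash
mkdir -p pics; ls; python3 - <<'E'
from workcell import bot, optics
import cv2
print(bot.read_state()); print(bot.tcp_to_grasp)
for n in("side","top"):
    c=optics.read_camera(n); cv2.imwrite(f"pics/{n}0.png",cv2.resize(c["image"][:,:,::-1],(768,576),interpolation=cv2.INTER_CUBIC))
    print(n,c["mtx"],c["dist"],c["world_from_camera"],(c["z_map"]>0).mean())
E
```

```text
pics
{'time': 0.0, 'q': array([ 1.18113040e+00,  2.64777617e-01,  1.60540864e+00, -3.44602936e-05,
        1.27367264e+00, -3.69032159e-02]), 'joint_vel': array([-0.00060118,  0.00045152,  0.00148752,  0.00095773, -0.00142229,
       -0.00101515]), 'joint_torque': array([ 9.44313615e-04, -5.15118706e+01, -3.67313719e+01,  1.34816801e-04,
        1.27241638e-02, -7.62197004e-06]), 'tool_pos': array([0.23294004, 0.63274416, 0.22992682]), 'tcp_rot': array([-1.55524281,  0.27722889, -0.27652273]), 'wrist_force': array([ 0.34447095, -0.08152997, -0.11247088]), 'torque': array([-0.00432313,  0.04013566,  0.01772835]), 'width': 1.000336392356836}
-0.0187
side [[405.51098081   0.         256.89485875]
 [  0.         405.51098081 196.08975008]
 [  0.           0.           1.        ]] [-0.09409969  0.          0.          0.          0.        ] [[-0.99527573 -0.03925207  0.08880032  0.4245202 ]
 [-0.09599739  0.53460923 -0.83962936  0.99820565]
 [-0.01451628 -0.84418733 -0.53585169  0.72643577]
 [ 0.          0.          0.          1.        ]] 0.9960123697916666
top [[437.61455585   0.         268.30796383]
 [  0.         437.61455585 188.25333127]
 [  0.           0.           1.        ]] [-0.02024769  0.          0.          0.          0.        ] [[-0.0053321  -0.99792183  0.06421522  0.43007399]
 [-0.99998131  0.00512898 -0.00332752  0.03361716]
 [ 0.00299125 -0.06423176 -0.99793053  1.60563111]
 [ 0.          0.          0.          1.        ]] 0.9958241780598959
```

View pics/top0.png

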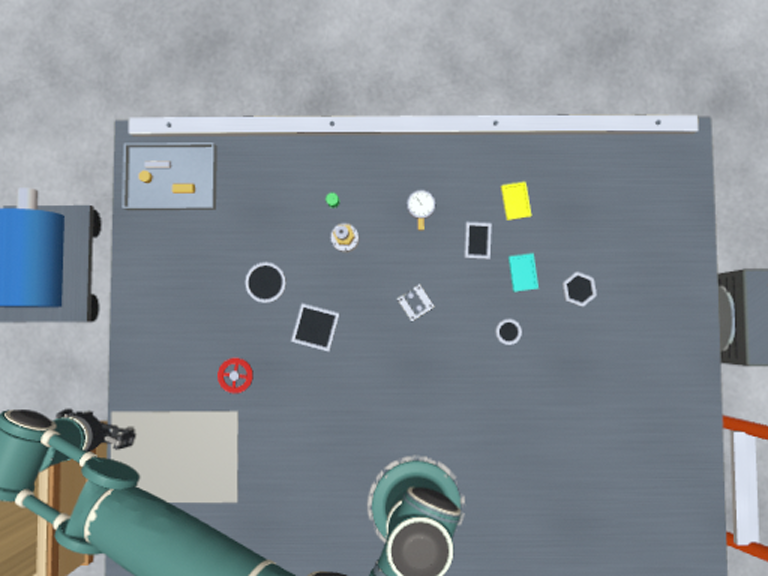

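View pics/side0.png

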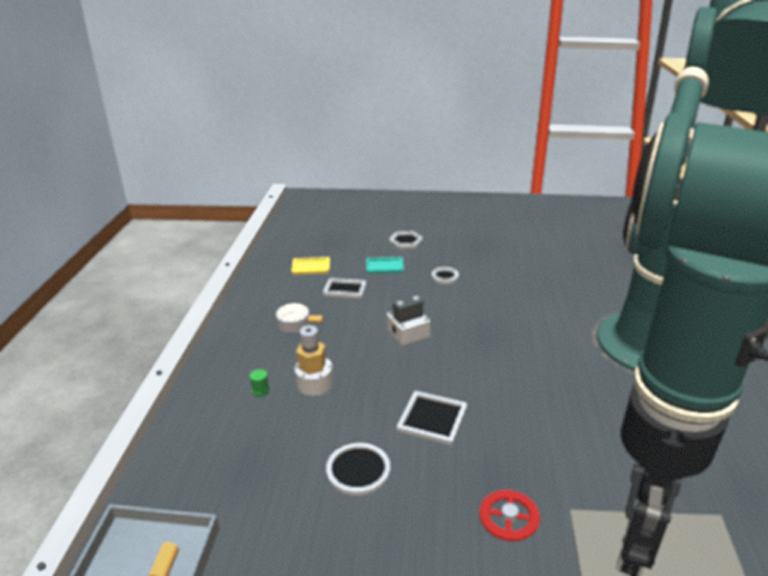

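The top view shows flange + nut + plug at about (345,237) in the enlarged picture and block + bar at (415,302). The trays are large round (265,282), square (315,327), oblong (478,240), small round (508,331) and hex (580,289). Next I'll take a closer crop and measure.

```bash
cat > h.py <<'E'
import numpy as np, cv2
from workcell import bot, optics
from scipy.spatial.transform import Rotation as R
def ray(c,uv,z):
    uv=np.array(uv,float).reshape(-1,1,2)
    n=cv2.undistortPoints(uv,c["mtx"],np.array(c["dist"])).reshape(-1,2)
    T=c["world_from_camera"]; d=np.c_[n,np.ones(len(n))]@T[:3,:3].T; o=T[:3,3]
    return o+d*((z-o[2])/d[:,2])[:,None]
def cloud(c):
    h,w=c["z_map"].shape; v,u=np.mgrid[:h,:w]
    n=cv2.undistortPoints(np.stack([u,v],-1).reshape(-1,1,2).astype(float),c["mtx"],np.array(c["dist"])).reshape(-1,2)
    z=c["z_map"].reshape(-1,1); P=np.c_[n*z,z]; T=c["world_from_camera"]
    return (P@T[:3,:3].T+T[:3,3]).reshape(h,w,3)
E
python3 - <<'E'
from h import *
c=optics.read_camera("top"); np.savez("top0.npz",**c)
s=optics.read_camera("side"); np.savez("side0.npz",**s)
im=c["image"]; g=cv2.cvtColor(im,cv2.COLOR_RGB2GRAY); 
m=((g<60)).astype(np.uint8)
m[:110]=0;m[260:]=0;m[:,:150]=0;m[:,420:]=0
cs,_=cv2.findContours(m,cv2.RETR_EXTERNAL,cv2.CHAIN_APPROX_NONE)
for k in cs:
    a=cv2.contourArea(k)
    if a<30: continue
    M=cv2.moments(k); ctr=(M['m10']/M['m00'],M['m01']/M['m00'])
    W=ray(c,k.reshape(-1,2),.004)[:,:2]
    r=cv2.minAreaRect((W*1000).astype(np.float32))
    print(np.round(ctr,1),a,ray(c,[ctr],.006)[0].round(4),np.round(r[0],1),np.round(r[1],1),round(r[2],1))
P=cloud(c)
for n,(u,v) in dict(A=(230,158),B=(277,201)).items():
    sub=P[v-18:v+18,u-18:u+18,2]; print(n); print((sub[::2,::2]*1000).round().astype(int))
crop=im[130:230,200:310][:,:,::-1]; cv2.imwrite("pics/crop0.png",cv2.resize(crop,None,fx=7,fy=6.0/1*7/6*.85,interpolation=cv2.INTER_CUBIC)[:600,:800])
si=s["image"][195:275,170:310][:,:,::-1]; cv2.imwrite("pics/crops0.png",cv2.resize(si,None,fx=5.5,fy=5.5,interpolation=cv2.INTER_CUBIC))
E
```

```text
[338.6 220.7] 85.5 [ 0.413  -0.2277  0.006 ] [ 412.8 -228.5] [38.6 36.3] 44.5
[209.6 217.7] 384.5 [0.4266 0.2431 0.006 ] [426.7 243.4] [75.  74.8] 74.8
[385.9 192.1] 167.0 [ 0.5167 -0.4033  0.006 ] [ 516.9 -404.2] [54.2 58. ] 37.9
[176.3 187.7] 318.5 [0.5367 0.3656 0.006 ] [536.8 366. ] [73.3 74.9] 45.1
[318.  159.4] 171.5 [ 0.6384 -0.1554  0.006 ] [ 638.4 -157.3] [40.6 63.4] 89.3
A
[[   2   -9   -1    3    8   -6    3    1   -4    2    2   -3   -3    0
    -3   -2    0    3]
 [   0    0   -4   -2    3   -1   -3    1    1   -6   -2    4   -2   -4
    -3    5   -2   -5]
 [  -1    3   -1  -10   -1    1   -6    2   -2    0   -6   -5   -2    6
     6    8    0   -2]
 [   0    3   -4   -3    3    2   -2   -6   -6    4   -7    0   -1    1
    -1    9    1   -1]
 [  -5   -2   -6    1   -1    0   -1   -5    0   -4    7    1   -8   -2
     1   -4    3    2]
 [   2    1    0   -3   -1   -2   -4   78   82   80   79    4    2  -10
     3   -2    0   -2]
 [  -2    2    2    4    1   -5  119  117  124  123   83   45   40   -2
    -2    3    0   -2]
 [   0   -1    6    1    1   42  117  119  121  1
[... 1325 characters left out ...]
-2  2 -4  5  0]
 [ 3  3 -4 -2 -3  0 79 79 82 75 37 37 46  1  1  2 -2 -1]
 [ 1  2 -3  7 -6 77 74 84 80 83 36 38 40  3 -2  0  7 -3]
 [-3 -3  3 32 38 41 77 76 78 72 79 40 35 36 -4 -7 -4  7]
 [-3  4  5 -3 33 36 62 79 80 80 73 81 38 45 34 -2 -1 -5]
 [-1 -3  6 -6 13 37 38 82 74 80 82 86 37 38 43  0 -9 -3]
 [-6 -4  1  0  5 36 38 37 73 77 80 77 73 40 35 -4 -1 -4]
 [-4 -2 -1 -4 -4  1 38 36 56 77 75 78 49 42  2 -3  3  0]
 [ 4 -4 -4  6  5  5 33 37 36 73 39 34 -2 -5  0 -5  3  4]
 [-2 -2 -2  1 -5 -9 -3 38 42 39 -1 -3  2 -1 -2  6 -5  0]
 [ 0 -5 -2 -6 -4 -2 -2 -6 42  5  2 -3  1  4  1  4  7  0]
 [ 0  0 -6 -5  0  2 -1  2 -4  2  0  2 -4 -2  2  3  4 -7]
 [-4  3 -5 -6 -6  1  2 -1 -8  6  3 -1  5  2  3 -8 -2 -1]]
```

View pics/crop0.png

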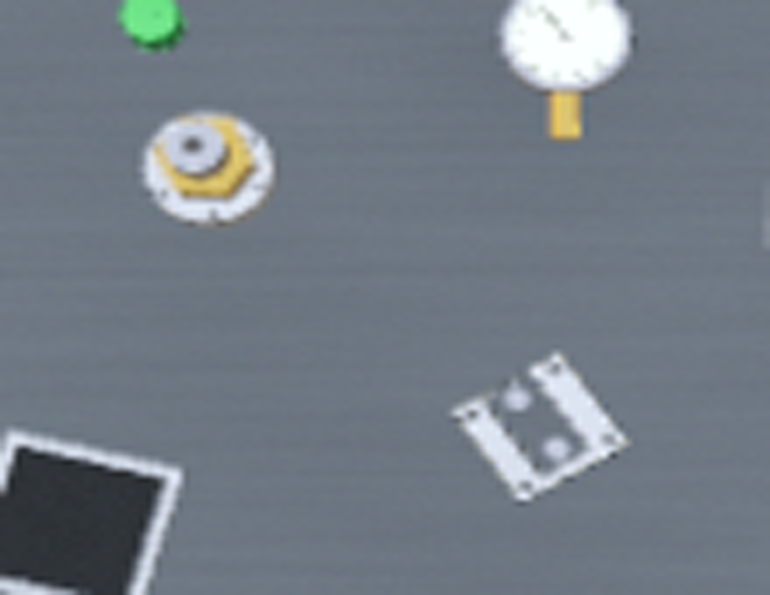

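View pics/crops0.png

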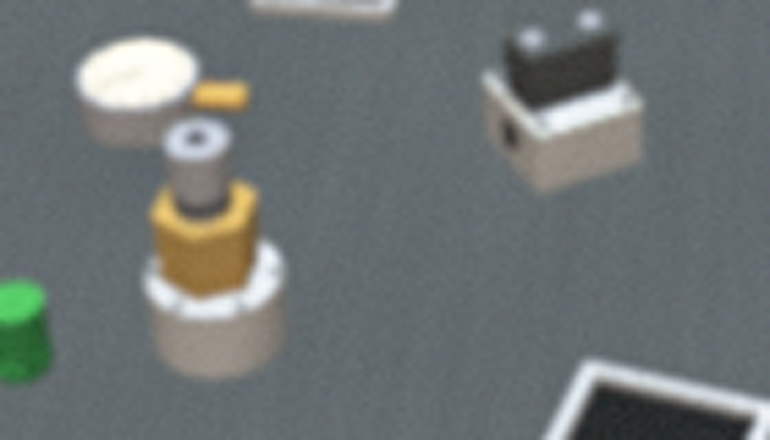

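The crops show the plug off-centre on the nut at (195,145), the flange at (208,168), and the bar on the block at (535,425). Depth gives tops at 120/80/40 mm and 80/40 mm, as expected. Next I'll measure tops and yaws.

```bash
cat >> h.py <<'E'
def layer(c,P,ctr,zlo,zhi,zt,rad=.06):
    "pixels whose depth height lies in the band around a world xy -> plane points"
    m=(P[...,2]>zlo)&(P[...,2]<zhi)&(np.hypot(P[...,0]-ctr[0],P[...,1]-ctr[1])<rad)
    m=cv2.medianBlur(m.astype(np.uint8),3)
    v,u=np.nonzero(m); W=ray(c,np.c_[u,v],zt)[:,:2]
    hull=cv2.convexHull((W*1000).astype(np.float32)); M=cv2.moments(hull)
    r=cv2.minAreaRect(hull); e=cv2.minEnclosingCircle(hull)
    print(zt,len(u),"cen",W.mean(0).round(4),"hullc",np.round([M['m10']/M['m00'],M['m01']/M['m00']],1),"rect",np.round(r[0],1),np.round(r[1],1),round(r[2],1),"circ",np.round(e[0],1),round(e[1],1))
    return W
def tool():
    s=bot.read_state(); m=R.from_rotvec(s["tcp_rot"]).as_matrix(); return s,m
E
python3 - <<'E'
from h import *
s,m=tool(); print(m.round(3))
for cn in("top0","side0"):
    c=dict(np.load(cn+".npz")); P=cloud(c); print(cn)
    A=ray(c,[(229,157)],.04)[0][:2] if cn=="top0" else A
    B=ray(c,[(277,201)],.04)[0][:2] if cn=="top0" else B
    tl=.012
    for z in(.12,.08,.04): layer(c,P,A,z-tl,z+.015,z)
    layer(c,P,A,.025,.2,.04)
    for z in(.08,.04): layer(c,P,B,z-tl,z+.015,z)
    im=c["image"].astype(int); hsv=cv2.cvtColor(c["image"],cv2.COLOR_RGB2HSV)
    if cn=="side0":
        pass
    # tray rims: bright pixels near tray, rect
    bright=(im.min(2)>150)
    Pb=P
    for n,t in dict(sr=(.413,-.228),ob=(.638,-.1565),hx=(.517,-.404),sq=(.4267,.243),lr=(.537,.366)).items():
        mm=bright&(np.hypot(P[...,0]-t[0],P[...,1]-t[1])<.075)&(P[...,2]<.03)
        v,u=np.nonzero(mm)
        if len(u)<10: print(n,"few");continue
        W=ray(c,np.c_[u,v],.009)[:,:2]; h=cv2.convexHull((W*1000).astype(np.float32)); r=cv2.minAreaRect(h);e=cv2.minEnclosingCircle(h); M=cv2.moments(h)
        print(n,len(u),"hullc",np.round([M['m10']/M['m00'],M['m01']/M['m00']],1),"rect",np.round(r[0],1),np.round(r[1],1),round(r[2],1),"circ",np.round(e[0],1),round(e[1],1))
E
```

```text
[[ 0.938 -0.001  0.346]
 [-0.346 -0.001  0.938]
 [-0.    -1.    -0.002]]
top0
0.12 58 cen [0.642  0.1688] hullc [642. 169.] rect [642.  169.3] [27.4 24.1] 89.7 circ [642.  168.9] 14.2
0.08 68 cen [0.6369 0.1603] hullc [639.5 163.7] rect [637.9 162.2] [34.2 44.6] 41.3 circ [642.4 165.8] 23.6
0.04 110 cen [0.6281 0.1642] hullc [635.2 165.5] rect [632.6 164.7] [49.6 63. ] 24.7 circ [639.4 166.8] 32.7
0.04 267 cen [0.6403 0.1678] hullc [640.4 167.8] rect [640.7 167.6] [61.2 65.3] 90.0 circ [640.4 167.4] 33.5
0.08 135 cen [0.4835 0.0008] hullc [483.4   0.7] rect [483.7   0.9] [55.1 29. ] 33.4 circ [4.84e+02 1.00e-01] 28.8
0.04 173 cen [ 0.4799 -0.0044] hullc [482.2  -2.1] rect [482.3  -1.9] [63.5 63.5] 33.3 circ [481.4  -2.5] 40.8
sr 101 hullc [ 412.5 -228. ] rect [ 412.  -228.6] [58.5 58.1] 89.7 circ [ 413.  -227.6] 31.3
ob 155 hullc [ 636.7 -156.4] rect [ 637.3 -155.7] [62.4 88.3] 85.8 circ [ 636.  -156.6] 52.0
hx 143 hullc [ 516.1 -402.7] rect [ 515.6 -402.2] [76. 82.] 39.1 circ [ 515.6 -402.8] 42.2
sq 199 hullc [426.4 242.3] rect [426.4 242.1] [95.2 96. ] 74.7 circ [426.3 242.9] 65.4

[... 493 characters left out ...]
.3] 9.8 circ [658.9 135.8] 86.3
0.08 162 cen [0.4875 0.0142] hullc [487.5  13.8] rect [487.2  13.9] [61.9 42.3] 33.8 circ [486.3  13.3] 32.7
0.04 247 cen [0.4841 0.0192] hullc [485.2  16.2] rect [484.4  11.1] [71.1 70.9] 31.3 circ [486.8  13. ] 42.8
sr 91 hullc [ 414.8 -224.3] rect [ 414.2 -224.5] [60.3 61.7] 4.2 circ [ 415.9 -224.3] 34.6
ob 158 hullc [ 638.8 -151.9] rect [ 639.4 -151.6] [71.3 89.7] 87.2 circ [ 638.  -153.8] 52.4
hx 100 hullc [ 517.9 -397.6] rect [ 516.8 -396.5] [81.4 84.3] 3.9 circ [ 518.8 -397.9] 45.1
sq 382 hullc [428.9 244.5] rect [429.  244.1] [100.3  97.2] 74.4 circ [428.5 245.1] 66.0
lr 398 hullc [538.9 366.3] rect [539.8 367. ] [97.2 99.1] 5.0 circ [539.2 366.5] 50.6
```

```bash
cat >> h.py <<'E'
def plan(x,y,z,head=None):
    s,m=tool(); h=np.degrees(np.arctan2(m[1,2],m[0,2])); p=s["tool_pos"]
    if head is None: head=h
    d=(head-h+90)%180-90          # half turn gives same grasp
    hr=np.radians(h+d); Z=np.array([np.cos(hr),np.sin(hr),0]); Y=np.array([0,0,-1.]); X=np.cross(Y,Z)
    D=np.array([x,y,z])-p
    tgt=np.c_[X,Y,Z]; rv=R.from_matrix(m.T@tgt).as_rotvec()
    print("t",round(s["time"],2),"pos",p.round(4),"head",round(h,1),"w",round(float(s["width"]),3),"F",s["wrist_force"].round(1),"q1,q6",s["q"][[0,5]].round(2))
    print("turn first (tool rotvec)",rv.round(4),"then shift",np.round([D@X,D@Y,D@Z],4))
E
python3 -c "
from h import *; plan(.642,.169,.23)"
```

```text
t 0.2 pos [0.2331 0.633  0.2304] head 69.8 w 1.004 F [0.3 0.2 0.6] q1,q6 [ 1.18 -0.04]
turn first (tool rotvec) [ 0.0015 -0.     -0.    ] then shift [ 5.441e-01  4.000e-04 -2.941e-01]
```

```bash
python3 -m handwheel '[[0.045,0,-0.0245,0,0,0,1],[0.045,0,-0.0245,0,0,0,1],[0.045,0,-0.0245,0,0,0,1],[0.045,0,-0.0245,0,0,0,1],[0.045,0,-0.0245,0,0,0,1],[0.045,0,-0.0245,0,0,0,1],[0.045,0,-0.0245,0,0,0,1],[0.045,0,-0.0245,0,0,0,1]]' 40; python3 -m handwheel '[[0.045,0,-0.0245,0,0,0,1],[0.045,0,-0.0245,0,0,0,1],[0.045,0,-0.0245,0,0,0,1],[0.04,0,-0.0245,0,0,0,1],[0,0,0,0,0,0,1],[0,0,0,0,0,0,1]]'; python3 -c "
from h import *; plan(.642,.169,.088)"
```

```text
time: 1.2
tool_pos: [0.5042, 0.3237, 0.2312]
tcp_rot: [-1.553, 0.277, -0.277]
wrist_force: [0.4, 0.5, -0.0]
width: 1.001
time: 1.95
tool_pos: [0.6332, 0.1728, 0.2308]
tcp_rot: [-1.553, 0.278, -0.276]
wrist_force: [0.4, 0.3, 0.1]
width: 1.002
t 1.95 pos [0.6332 0.1728 0.2308] head 69.7 w 1.002 F [0.4 0.3 0.1] q1,q6 [ 0.23 -0.99]
turn first (tool rotvec) [ 0.     -0.     -0.0013] then shift [ 0.0095  0.1428 -0.0005]
```

```bash
python3 -m handwheel '[[0.0095,0,-0.0005,0,0,0,1],[0,0.045,0,0,0,0,1],[0,0.045,0,0,0,0,1],[0,0.03,0,0,0,0,1],[0,0.022,0,0,0,0,1],[0,0,0,0,0,0,1],[0,0,0,0,0,0,1]]'; python3 - <<'E'
from h import *
plan(.642,.169,.088)
for n,b in(("side",(185,285,160,320)),("top",(110,200,180,280))):
    c=optics.read_camera(n); cv2.imwrite(f"pics/{n}1.png",cv2.resize(c["image"][b[0]:b[1],b[2]:b[3],::-1],None,fx=5,fy=5,interpolation=cv2.INTER_CUBIC))
E
```

```text
time: 2.82
tool_pos: [0.6436, 0.1695, 0.0908]
tcp_rot: [-1.552, 0.275, -0.278]
wrist_force: [0.0, 0.4, 0.6]
width: 0.999
t 2.83 pos [0.6436 0.1695 0.0908] head 69.8 w 0.999 F [0.  0.4 0.6] q1,q6 [ 0.22 -1.  ]
turn first (tool rotvec) [-0.0014 -0.      0.0021] then shift [-0.0013  0.0028 -0.001 ]
```

View pics/side1.png

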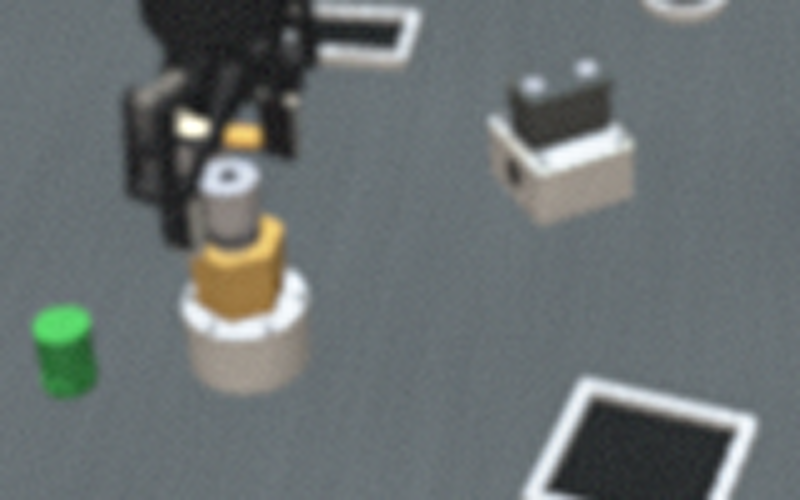

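View pics/top1.png

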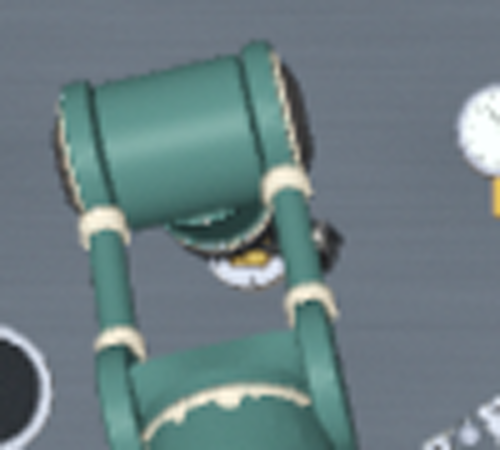

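The side view shows the fingers on either side of the plug, with tips at about (185,240) and (285,155) and the plug between them at (230,200). Closing.

```bash
python3 -m handwheel '[[-0.001,0.002,-0.001,0,0,0,1],[0,0,0,0,0,0,0.5],[0,0,0,0,0,0,0.2],[0,0,0,0,0,0,0.2],[0,0,0,0,0,0,0.2],[0,0,0,0,0,0,0.2],[0,0,0,0,0,0,0.2],[0,0,0,0,0,0,0.2]]' 40; python3 -c "
from h import *; plan(.642,.169,.088)"
```

```text
time: 3.92
tool_pos: [0.6414, 0.1684, 0.0876]
tcp_rot: [-1.553, 0.276, -0.277]
wrist_force: [0.4, 0.2, 1.8]
width: 0.328
t 3.92 pos [0.6414 0.1684 0.0876] head 69.8 w 0.328 F [0.4 0.2 1.8] q1,q6 [ 0.22 -1.  ]
turn first (tool rotvec) [-0.0004 -0.      0.0005] then shift [ 0.0003 -0.0004  0.0007]
```

```bash
python3 -m handwheel '[[0,-0.015,0,0,0,0,0.2],[0,-0.03,0,0,0,0,0.2],[0,-0.04,0,0,0,0,0.2],[0,0,0,0,0,0,0.2]]'; python3 - <<'E'
from h import *
plan(.4127,-.2275,.173)
c=optics.read_camera("side"); cv2.imwrite("pics/side2.png",cv2.resize(c["image"][150:285,160:320,::-1],None,fx=4,fy=4,interpolation=cv2.INTER_CUBIC))
E
```

```text
time: 4.42
tool_pos: [0.6439, 0.1689, 0.1771]
tcp_rot: [-1.55, 0.271, -0.283]
wrist_force: [0.9, 0.3, -2.4]
width: 0.324
t 4.42 pos [0.6439 0.1689 0.1771] head 69.8 w 0.324 F [ 0.9  0.3 -2.4] q1,q6 [ 0.22 -1.  ]
turn first (tool rotvec) [-0.0043 -0.      0.0068] then shift [-0.08    0.0041 -0.4518]
```

View pics/side2.png

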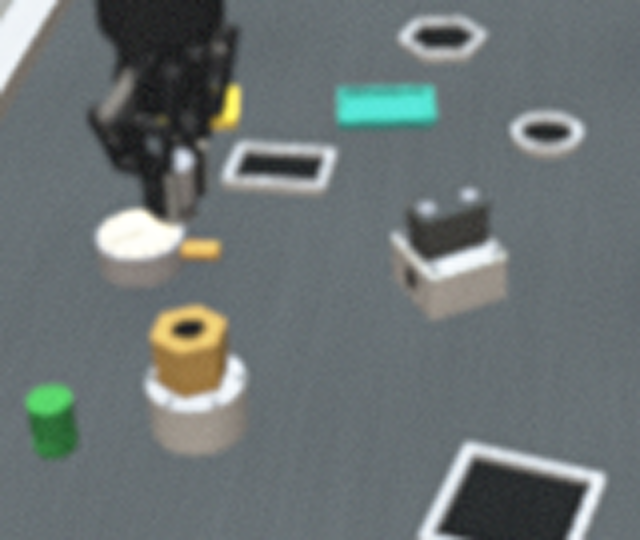

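The plug is held, and the nut and flange did not move.

```bash
python3 -m handwheel '[[-0.008,0,-0.045,0,0,0,0.2],[-0.008,0,-0.045,0,0,0,0.2],[-0.008,0,-0.045,0,0,0,0.2],[-0.008,0,-0.045,0,0,0,0.2],[-0.008,0,-0.045,0,0,0,0.2],[-0.008,0,-0.045,0,0,0,0.2],[-0.008,0,-0.045,0,0,0,0.2],[-0.008,0,-0.045,0,0,0,0.2]]'; python3 -m handwheel '[[-0.008,0,-0.045,0,0,0,0.2],[-0.008,0,-0.045,0,0,0,0.2],[0,0,0,0,0,0,0.2],[0,0,0,0,0,0,0.2]]'; python3 -c "
from h import *; plan(.4127,-.2275,.015)"
```

```text
time: 5.48
tool_pos: [0.4541, -0.1479, 0.1701]
tcp_rot: [-1.552, 0.28, -0.274]
wrist_force: [0.0, -0.4, -2.6]
width: 0.326
time: 5.98
tool_pos: [0.4096, -0.2255, 0.1708]
tcp_rot: [-1.551, 0.279, -0.276]
wrist_force: [-0.1, 1.7, -2.7]
width: 0.327
t 5.97 pos [ 0.4096 -0.2255  0.1708] head 69.7 w 0.327 F [-0.1  1.7 -2.7] q1,q6 [-0.56 -1.77]
turn first (tool rotvec) [-0.0011  0.     -0.0027] then shift [ 0.0035  0.1558 -0.0008]
```

```bash
python3 -m handwheel '[[0.0035,0,-0.001,0,0,0,0.2],[0,0.045,0,0,0,0,0.2],[0,0.045,0,0,0,0,0.2],[0,0.04,0,0,0,0,0.2],[0,0.02,0,0,0,0,0.2],[0,0,0,0,0,0,0.2],[0,0,0,0,0,0,0.2]]'; python3 -c "
from h import *; plan(.4127,-.2275,.0115)"
```

```text
time: 6.85
tool_pos: [0.4148, -0.2284, 0.0231]
tcp_rot: [-1.554, 0.275, -0.277]
wrist_force: [0.2, -0.4, -2.0]
width: 0.33
t 6.85 pos [ 0.4148 -0.2284  0.0231] head 69.9 w 0.33 F [ 0.2 -0.4 -2. ] q1,q6 [-0.56 -1.78]
turn first (tool rotvec) [0.0002 0.     0.0014] then shift [-0.0023  0.0116  0.0002]
```

```bash
python3 -m handwheel '[[-0.002,0.006,0,0,0,0,0.2],[0,0.005,0,0,0,0,0.2],[0,0,0,0,0,0,0.2],[0,0,0,0,0,0,0.2]]'; python3 - <<'E'
from h import *
plan(.4127,-.2275,.0115)
c=optics.read_camera("side"); cv2.imwrite("pics/side3.png",cv2.resize(c["image"][120:220,230:340,::-1],None,fx=6,fy=6,interpolation=cv2.INTER_CUBIC))
E
```

```text
time: 7.35
tool_pos: [0.412, -0.228, 0.0116]
tcp_rot: [-1.553, 0.276, -0.278]
wrist_force: [-0.4, 0.5, -0.2]
width: 0.327
t 7.35 pos [ 0.412  -0.228   0.0116] head 69.8 w 0.327 F [-0.4  0.5 -0.2] q1,q6 [-0.56 -1.78]
turn first (tool rotvec) [0.0001 0.     0.0009] then shift [0.0004 0.0001 0.0007]
```

View pics/side3.png

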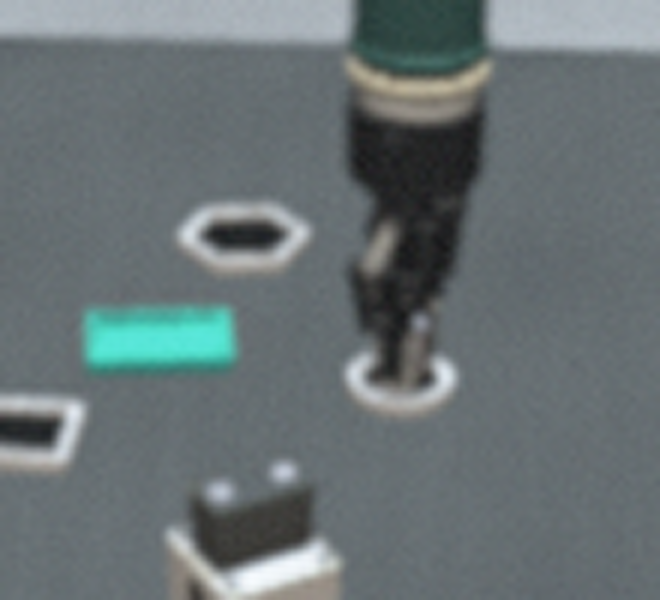

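The plug sits in the small round tray, seen at (400,370). Releasing and lifting, then remeasuring.

```bash
python3 -m handwheel '[[0,0,0,0,0,0,0.7],[0,0,0,0,0,0,0.7],[0,-0.01,0,0,0,0,0.8],[0,-0.045,0,0,0,0,1],[0,-0.055,0,0,0,0,1],[0,-0.06,0,0,0,0,1],[0,0,0,0,0,0,1]]'; python3 - <<'E'
from h import *
c=optics.read_camera("top"); P=cloud(c); np.savez("top1.npz",**c)
cv2.imwrite("pics/top2.png",cv2.resize(c["image"][:,:,::-1],(768,576),interpolation=cv2.INTER_CUBIC))
cv2.imwrite("pics/top2c.png",cv2.resize(c["image"][135:180,205:255,::-1],None,fx=12,fy=12,interpolation=cv2.INTER_CUBIC))
layer(c,P,(.641,.168),.066,.1,.08)
layer(c,P,(.641,.168),.025,.1,.04)
layer(c,P,(.483,0),.066,.1,.08)
layer(c,P,(.413,-.228),.03,.06,.044,.04)
hsv=cv2.cvtColor(c["image"],cv2.COLOR_RGB2HSV); m=((hsv[...,0]>12)&(hsv[...,0]<32)&(hsv[...,1]>70)).astype(np.uint8); k=np.zeros_like(m); k[135:180,205:255]=1; m&=k
v,u=np.nonzero(m); W=(ray(c,np.c_[u,v],.08)[:,:2]*1000).astype(np.float32)
h=cv2.convexHull(W); M=cv2.moments(h); print(len(u),M['m10']/M['m00'],M['m01']/M['m00'],cv2.minAreaRect(h))
# flats: support width vs angle
for a in range(0,60,5):
    t=np.radians(a+np.array([0,60,120])); w=[np.ptp(W@[np.cos(x),np.sin(x)]) for x in t]; print(a,np.round(w,1),round(sum(w)/3,1))
E
```

```text
time: 8.28
tool_pos: [0.4156, -0.2302, 0.1885]
tcp_rot: [-1.558, 0.267, -0.287]
wrist_force: [-0.3, -0.5, -0.8]
width: 1.001
0.08 141 cen [0.6423 0.1665] hullc [642.3 166.7] rect [642.4 167.7] [45.7 42.4] 89.7 circ [642.4 166.7] 24.1
0.04 266 cen [0.6402 0.1677] hullc [640.3 167.7] rect [640.8 167.6] [61.2 65.3] 90.0 circ [640.5 168.2] 33.4
0.08 135 cen [0.4835 0.0008] hullc [483.4   0.7] rect [483.7   0.9] [55.1 29. ] 33.4 circ [4.84e+02 1.00e-01] 28.8
0.044 8 cen [ 0.4057 -0.2218] hullc [ 405.6 -222. ] rect [ 406.2 -221.8] [12.5  5.1] 44.5 circ [ 405.3 -220.9] 6.4
112 642.4693673708217 166.34178228407475 ((642.4287109375, 165.89686584472656), (47.472434997558594, 40.79297637939453), 26.42441749572754)
0 [42.5 45.4 41.9] 43.3
5 [44.2 45.9 43.2] 44.4
10 [45.5 46.6 44.1] 45.4
15 [46.5 46.9 44.8] 46.1
20 [47.2 46.8 45.9] 46.6
25 [47.5 46.4 46.7] 46.9
30 [47.4 45.6 47.2] 46.7
35 [46.9 45.1 47.2] 46.4
40 [46.1 44.3 47. ] 45.8
45 [45.  43.1 46.3] 44.8
50 [45.2 41.9 45.3] 44.2
55 [45.1 41.1 44. ] 43.4
```

View pics/top2c.png

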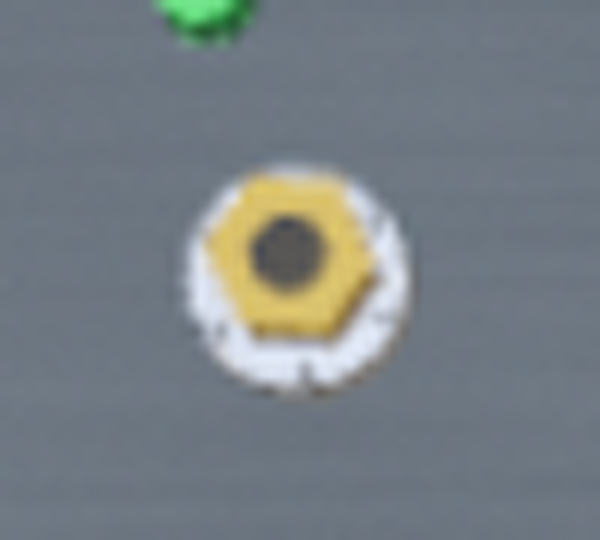

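View pics/top2.png

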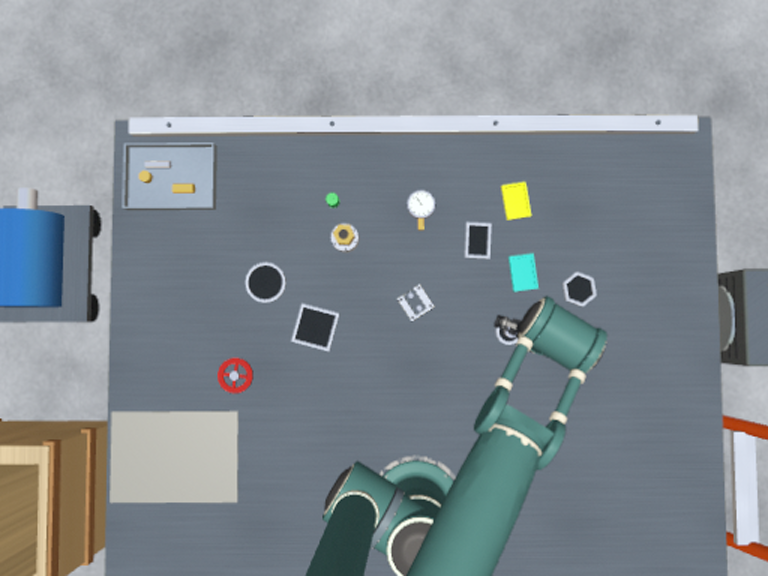

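The nut's flat normals are at about −3°, 57° and 117°, with its centre at (642,167) mm. The bar's centre is (483.5,1) mm and its long axis is at 33°. Bar next.

```bash
python3 -m handwheel '[[0,0,0,0,-0.156,0,1],[0,0,0,0,-0.156,0,1],[0,0,0,0,-0.156,0,1],[0,0,0,0,-0.156,0,1],[0,0,0,0,-0.156,0,1],[0,0,0,0,-0.156,0,1],[0,0,0,0,0,0,1],[0,0,0,0,0,0,1]]'; python3 -c "
from h import *; plan(.4835,.001,.188,-56.6)"
```

```text
time: 9.32
tool_pos: [0.4245, -0.2004, 0.1786]
tcp_rot: [-1.563, -0.402, 0.453]
wrist_force: [0.0, 0.2, 0.4]
width: 0.996
t 9.32 pos [ 0.4245 -0.2004  0.1786] head 121.1 w 0.996 F [0.  0.2 0.4] q1,q6 [-0.46 -2.55]
turn first (tool rotvec) [ 0.0234 -0.0402 -0.0407] then shift [ 0.1602 -0.0094  0.1356]
```

```bash
python3 -m handwheel '[[0.04,0,0.034,0,0,0,1],[0.04,0,0.034,0,0,0,1],[0.04,0,0.034,0,0,0,1],[0.02,0,0.02,0,0,0,1],[0,0,0,0,0,0,1]]'; python3 -c "
from h import *; plan(.4835,.001,.16,-56.6)"
```

```text
time: 9.95
tool_pos: [0.482, -0.0234, 0.1705]
tcp_rot: [-1.564, -0.403, 0.454]
wrist_force: [-1.1, 0.3, 0.4]
width: 0.998
t 9.95 pos [ 0.482  -0.0234  0.1705] head 121.2 w 0.998 F [-1.1  0.3  0.4] q1,q6 [-0.07 -2.16]
turn first (tool rotvec) [ 0.0246 -0.0386 -0.0403] then shift [0.0147 0.0105 0.0195]
```

```bash
python3 -m handwheel '[[0,0,0,0.0246,-0.0386,-0.0403,1],[0.0147,0.01,0.0195,0,0,0,1],[0,0,0,0,0,0,1],[0,0,0,0,0,0,1]]'; python3 -c "
from h import *; plan(.4835,.001,.048,-56.6)"
```

```text
time: 10.45
tool_pos: [0.4835, -0.0011, 0.1611]
tcp_rot: [-1.524, -0.455, 0.454]
wrist_force: [-0.2, -0.1, 0.2]
width: 0.999
t 10.45 pos [ 0.4835 -0.0011  0.1611] head 123.3 w 0.999 F [-0.2 -0.1  0.2] q1,q6 [-0.05 -2.2 ]
turn first (tool rotvec) [ 0.0012 -0.0026  0.0002] then shift [0.0011 0.1131 0.0018]
```

```bash
python3 -m handwheel '[[0.001,0.03,0.0018,0.001,-0.002,0,1],[0,0.04,0,0,0,0,1],[0,0.03,0,0,0,0,1],[0,0.013,0,0,0,0,1],[0,0,0,0,0,0,1],[0,0,0,0,0,0,1]]'; python3 - <<'E'
from h import *
plan(.4835,.001,.048,-56.6)
c=optics.read_camera("side"); cv2.imwrite("pics/side4.png",cv2.resize(c["image"][160:250,220:330,::-1],None,fx=6,fy=6,interpolation=cv2.INTER_CUBIC))
E
```

```text
time: 11.2
tool_pos: [0.485, 0.002, 0.0494]
tcp_rot: [-1.523, -0.459, 0.454]
wrist_force: [0.6, 0.6, -0.4]
width: 0.997
t 11.2 pos [0.485  0.002  0.0494] head 123.4 w 0.997 F [ 0.6  0.6 -0.4] q1,q6 [-0.05 -2.2 ]
turn first (tool rotvec) [0.0013 0.     0.0028] then shift [-0.0018  0.0014  0.    ]
```

View pics/side4.png

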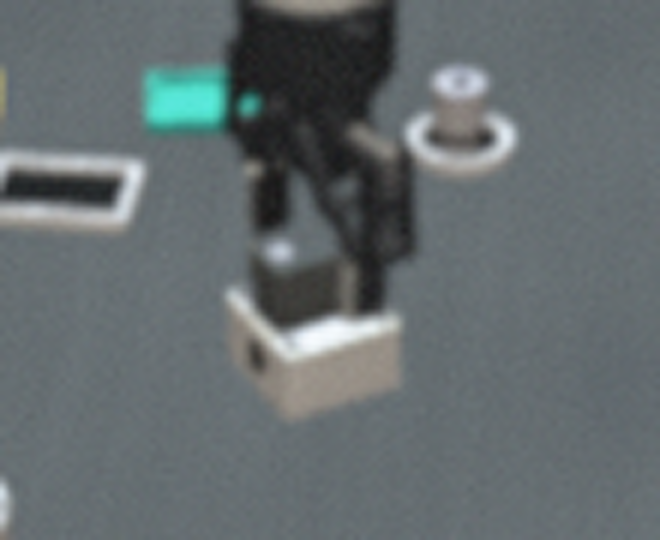

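The plug stands upright in its tray at (460,110), and the fingers straddle the bar. Closing and lifting.

```bash
python3 -m handwheel '[[-0.0015,0.001,0,0,0,0,0.6],[0,0,0,0,0,0,0.2],[0,0,0,0,0,0,0.2],[0,0,0,0,0,0,0.2],[0,0,0,0,0,0,0.2],[0,0,0,0,0,0,0.2],[0,0,0,0,0,0,0.2]]' 45; python3 -c "
from h import *; plan(.4835,.001,.048,-56.6)"; python3 -m handwheel '[[0,-0.015,0,0,0,0,0.2],[0,-0.03,0,0,0,0,0.2],[0,-0.03,0,0,0,0,0.2],[0,0,0,0,0,0,0.2],[0,0,0,0,0,0,0.2]]'; python3 - <<'E'
from h import *
plan(.637,-.1565,.12,-92.5)
c=optics.read_camera("side"); cv2.imwrite("pics/side5.png",cv2.resize(c["image"][140:250,220:330,::-1],None,fx=5,fy=5,interpolation=cv2.INTER_CUBIC))
E
```

```text
time: 12.12
tool_pos: [0.483, 0.0014, 0.0475]
tcp_rot: [-1.522, -0.458, 0.456]
wrist_force: [0.4, -1.2, 5.5]
width: 0.341
t 12.12 pos [0.483  0.0014 0.0475] head 123.4 w 0.341 F [ 0.4 -1.2  5.5] q1,q6 [-0.05 -2.2 ]
turn first (tool rotvec) [0.0005 0.0003 0.0016] then shift [ 0.0003 -0.0005 -0.0006]
time: 12.75
tool_pos: [0.4812, 0.0015, 0.121]
tcp_rot: [-1.521, -0.456, 0.458]
wrist_force: [-0.2, 0.2, -2.9]
width: 0.346
t 12.75 pos [0.4812 0.0015 0.121 ] head 123.4 w 0.346 F [-0.2  0.2 -2.9] q1,q6 [-0.05 -2.2 ]
turn first (tool rotvec) [-0.0012  0.6268 -0.001 ] then shift [ 0.1625  0.001  -0.1511]
```

View pics/side5.png

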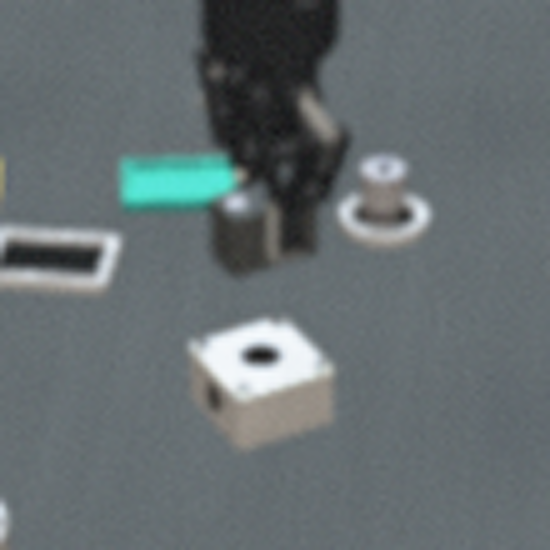

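The bar is held clear and the block has not moved.

```bash
python3 -m handwheel '[[0,0,0,0,0.157,0,0.2],[0,0,0,0,0.157,0,0.2],[0,0,0,0,0.157,0,0.2],[0,0,0,0,0.156,0,0.2],[0.04,0,-0.038,0,0,0,0.2],[0.04,0,-0.038,0,0,0,0.2],[0.04,0,-0.038,0,0,0,0.2],[0.04,0,-0.036,0,0,0,0.2]]';python3 -m handwheel '[[0,0,0,0,0,0,0.2],[0,0,0,0,0,0,0.2]]'; python3 -c "
from h import *; plan(.637,-.1565,.0115,-92.5)"
```

```text
time: 13.8
tool_pos: [0.6353, -0.1564, 0.1193]
tcp_rot: [-1.569, 0.037, -0.032]
wrist_force: [-0.5, 0.7, -1.9]
width: 0.343
time: 14.05
tool_pos: [0.6338, -0.155, 0.1195]
tcp_rot: [-1.568, 0.038, -0.032]
wrist_force: [0.5, -0.2, -1.7]
width: 0.343
t 14.05 pos [ 0.6338 -0.155   0.1195] head 87.5 w 0.343 F [ 0.5 -0.2 -1.7] q1,q6 [-0.28 -1.81]
turn first (tool rotvec) [-0.0021 -0.0008 -0.0041] then shift [ 0.0032  0.108  -0.0013]
```

```bash
python3 -m handwheel '[[0.003,0.03,-0.001,0,0,0,0.2],[0,0.04,0,0,0,0,0.2],[0,0.025,0,0,0,0,0.2],[0,0.007,0,0,0,0,0.2],[0,0,0,0,0,0,0.2],[0,0,0,0,0,0,0.2]]'; python3 - <<'E'
from h import *
plan(.637,-.1565,.0115,-92.5)
E
```

```text
time: 14.8
tool_pos: [0.6398, -0.1565, 0.0218]
tcp_rot: [-1.57, 0.032, -0.037]
wrist_force: [0.3, -0.1, -1.6]
width: 0.343
t 14.8 pos [ 0.6398 -0.1565  0.0218] head 87.5 w 0.343 F [ 0.3 -0.1 -1.6] q1,q6 [-0.28 -1.81]
turn first (tool rotvec) [-0.0001  0.0001  0.0032] then shift [-0.0028  0.0103 -0.0001]
```

```bash
python3 -m handwheel '[[-0.0025,0.006,0,0,0,0,0.2],[0,0.003,0,0,0,0,0.2],[0,0,0,0,0,0,0.2],[0,0,0,0,0,0,0.2]]'; python3 - <<'E'
from h import *
plan(.637,-.1565,.0115,-92.5)
c=optics.read_camera("side"); cv2.imwrite("pics/side6.png",cv2.resize(c["image"][140:230,200:310,::-1],None,fx=6,fy=6,interpolation=cv2.INTER_CUBIC))
E
```

```text
time: 15.3
tool_pos: [0.6363, -0.1565, 0.0116]
tcp_rot: [-1.57, 0.034, -0.035]
wrist_force: [-1.1, 1.0, 2.5]
width: 0.34
t 15.3 pos [ 0.6363 -0.1565  0.0116] head 87.5 w 0.34 F [-1.1  1.   2.5] q1,q6 [-0.28 -1.81]
turn first (tool rotvec) [-0.0006 -0.0002  0.0009] then shift [0.0007 0.0001 0.0001]
```

View pics/side6.png

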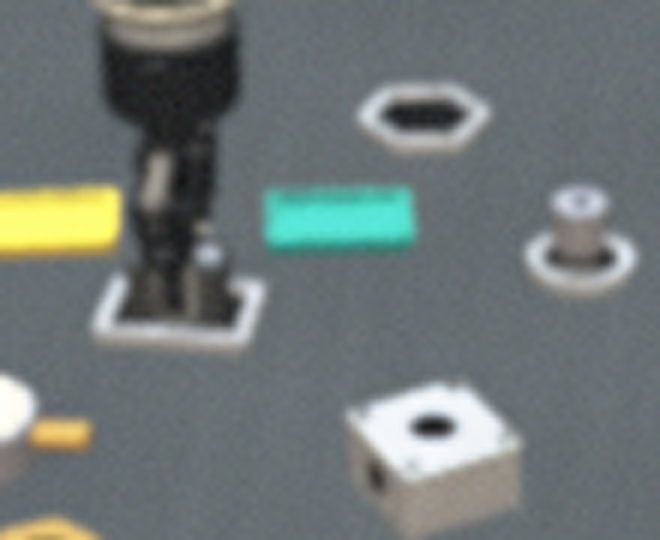

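The bar is down in the oblong tray (centre about (180,310)), with 2.5 N of contact. Releasing and going for the nut.

```bash
python3 -m handwheel '[[0,0,0,0,0,0,0.7],[0,0,0,0,0,0,0.7],[0,-0.01,0,0,0,0,0.8],[0,-0.045,0,0,0,0,1],[0,-0.05,0,0,0.133,0,1],[0,-0.05,0,0,0.133,0,1],[0,0,0,0,0.133,0,1],[0,0,0,0,0.133,0,1]]'; python3 -c "
from h import *; plan(.6423,.1668,.165,57)"
```

```text
time: 16.35
tool_pos: [0.637, -0.1568, 0.1686]
tcp_rot: [-1.522, 0.451, -0.458]
wrist_force: [-0.3, 1.2, -0.8]
width: 1.003
t 16.35 pos [ 0.637  -0.1568  0.1686] head 56.8 w 1.003 F [-0.3  1.2 -0.8] q1,q6 [-0.28 -1.27]
turn first (tool rotvec) [-0.002  -0.0042  0.0036] then shift [-0.1718  0.0036  0.2742]
```

```bash
python3 -m handwheel '[[-0.0245,0,0.039,0,0,0,1],[-0.0245,0,0.039,0,0,0,1],[-0.0245,0,0.039,0,0,0,1],[-0.0245,0,0.039,0,0,0,1],[-0.0245,0,0.039,0,0,0,1],[-0.0245,0,0.039,0,0,0,1],[-0.0245,0,0.039,0,0,0,1],[0,0,0,0,0,0,1]]'; python3 -m handwheel '[[0,0,0,0,0,0,1]]'; python3 -c "
from h import *; plan(.6423,.1668,.046,57)"
```

```text
time: 17.35
tool_pos: [0.6408, 0.1692, 0.167]
tcp_rot: [-1.522, 0.447, -0.449]
wrist_force: [-0.1, -0.3, -0.7]
width: 0.997
time: 17.48
tool_pos: [0.6409, 0.1656, 0.1666]
tcp_rot: [-1.523, 0.45, -0.451]
wrist_force: [0.4, 0.3, -0.3]
width: 0.995
t 17.48 pos [0.6409 0.1656 0.1666] head 57.1 w 0.995 F [ 0.4  0.3 -0.3] q1,q6 [ 0.22 -0.78]
turn first (tool rotvec) [-0.0006  0.0009  0.0008] then shift [0.0006 0.1206 0.0017]
```

```bash
python3 -m handwheel '[[0,0.04,0.001,0,0,0,1],[0,0.04,0,0,0,0,1],[0,0.03,0,0,0,0,1],[0,0.009,0,0,0,0,1],[0,0,0,0,0,0,1],[0,0,0,0,0,0,1]]'; python3 - <<'E'
from h import *
plan(.6423,.1668,.046,57)
c=optics.read_camera("side"); cv2.imwrite("pics/side7.png",cv2.resize(c["image"][180:280,160:270,::-1],None,fx=6,fy=6,interpolation=cv2.INTER_CUBIC))
E
```

```text
time: 18.23
tool_pos: [0.6431, 0.1666, 0.0493]
tcp_rot: [-1.521, 0.449, -0.454]
wrist_force: [0.5, 0.8, -0.4]
width: 1.0
t 18.23 pos [0.6431 0.1666 0.0493] head 57.0 w 1.0 F [ 0.5  0.8 -0.4] q1,q6 [ 0.22 -0.78]
turn first (tool rotvec) [-0.0031 -0.0004  0.0024] then shift [-0.0007  0.0033 -0.0003]
```

View pics/side7.png

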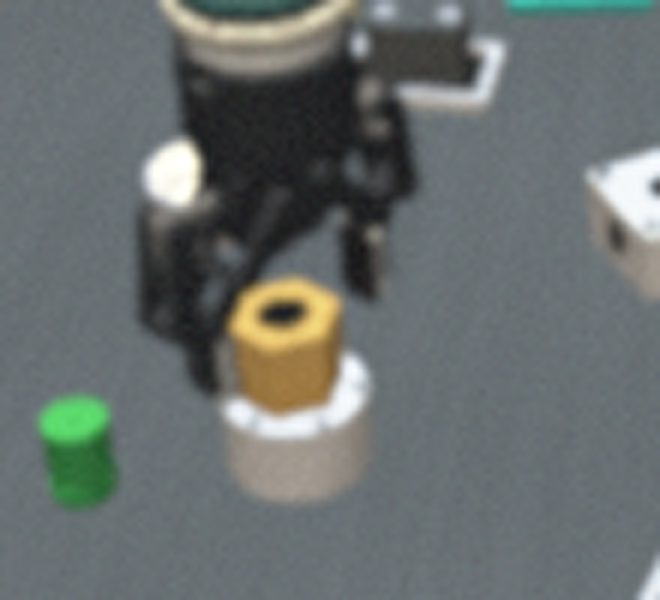

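The fingers are over opposite flats of the nut, and the bar stands in its tray.

```bash
python3 -m handwheel '[[-0.0005,0.001,0,0,0,0,0.7],[0,0,0,0,0,0,0.4],[0,0,0,0,0,0,0.35],[0,0,0,0,0,0,0.35],[0,0,0,0,0,0,0.35],[0,0,0,0,0,0,0.35],[0,0,0,0,0,0,0.35]]' 45; python3 -c "
from h import *; plan(.6423,.1668,.046,57)"; python3 -m handwheel '[[0,-0.015,0,0,0,0,0.35],[0,-0.03,0,0,0,0,0.35],[0,-0.03,0,0,0,0,0.35],[0,-0.03,0,0,0,0,0.35],[0,0,0,0,0,0,0.35],[0,0,0,0,0,0,0.35]]'; python3 - <<'E'
from h import *
plan(.5165,-.403,.15)
c=optics.read_camera("side"); cv2.imwrite("pics/side8.png",cv2.resize(c["image"][140:280,160:270,::-1],None,fx=4,fy=4,interpolation=cv2.INTER_CUBIC))
E
```

```text
time: 19.15
tool_pos: [0.6419, 0.1676, 0.0472]
tcp_rot: [-1.521, 0.45, -0.452]
wrist_force: [0.4, 2.9, 5.3]
width: 0.508
t 19.15 pos [0.6419 0.1676 0.0472] head 57.0 w 0.508 F [0.4 2.9 5.3] q1,q6 [ 0.22 -0.78]
turn first (tool rotvec) [-0.0025  0.0002  0.0011] then shift [ 0.0008  0.0012 -0.0004]
time: 19.9
tool_pos: [0.6396, 0.1664, 0.1495]
tcp_rot: [-1.524, 0.453, -0.45]
wrist_force: [0.9, -0.0, -3.1]
width: 0.508
t 19.9 pos [0.6396 0.1664 0.1495] head 57.0 w 0.508 F [ 0.9 -0.  -3.1] q1,q6 [ 0.22 -0.78]
turn first (tool rotvec) [ 0.0014 -0.     -0.0018] then shift [ 2.069e-01 -5.000e-04 -5.446e-01]
```

View pics/side8.png

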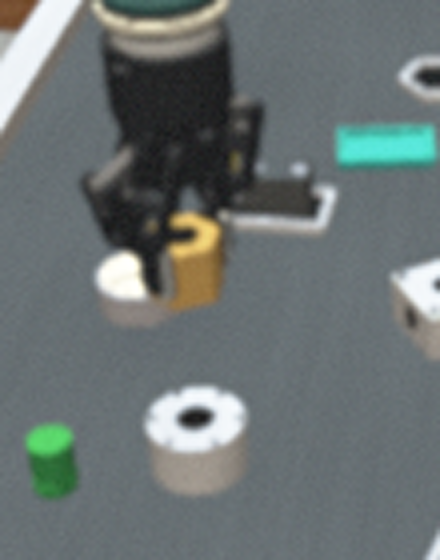

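The nut is held across its flats (width 0.508, about 43 mm). Moving to the hex tray.

```bash
python3 -m handwheel '[[0.017,0,-0.045,0,0,0,0.35],[0.017,0,-0.045,0,0,0,0.35],[0.017,0,-0.045,0,0,0,0.35],[0.017,0,-0.045,0,0,0,0.35],[0.017,0,-0.045,0,0,0,0.35],[0.017,0,-0.045,0,0,0,0.35],[0.017,0,-0.045,0,0,0,0.35],[0.017,0,-0.045,0,0,0,0.35]]'; python3 -m handwheel '[[0.017,0,-0.045,0,0,0,0.35],[0.017,0,-0.045,0,0,0,0.35],[0.017,0,-0.045,0,0,0,0.35],[0.02,0,-0.05,0,0,0,0.35],[0,0,0,0,0,0,0.35],[0,0,0,0,0,0,0.35]]'; python3 -c "
from h import *; plan(.5165,-.403,.0112)"
```

```text
time: 20.95
tool_pos: [0.557, -0.21, 0.1486]
tcp_rot: [-1.522, 0.454, -0.448]
wrist_force: [0.2, -0.3, -2.7]
width: 0.506
time: 21.7
tool_pos: [0.5166, -0.402, 0.1485]
tcp_rot: [-1.52, 0.454, -0.449]
wrist_force: [-0.5, -0.7, -4.0]
width: 0.506
t 21.7 pos [ 0.5166 -0.402   0.1485] head 56.9 w 0.506 F [-0.5 -0.7 -4. ] q1,q6 [-0.7  -1.69]
turn first (tool rotvec) [-0.0019  0.     -0.004 ] then shift [ 0.0005  0.1373 -0.0009]
```

```bash
python3 -m handwheel '[[0,0.045,-0.001,0,0,0,0.35],[0,0.045,0,0,0,0,0.35],[0,0.03,0,0,0,0,0.35],[0,0.01,0,0,0,0,0.35],[0,0,0,0,0,0,0.35],[0,0,0,0,0,0,0.35]]'; python3 - <<'E'
from h import *
plan(.5165,-.403,.0112)
E
```

```text
time: 22.45
tool_pos: [0.5188, -0.4043, 0.0227]
tcp_rot: [-1.524, 0.448, -0.453]
wrist_force: [-0.6, -0.2, -1.6]
width: 0.506
t 22.45 pos [ 0.5188 -0.4043  0.0227] head 57.0 w 0.506 F [-0.6 -0.2 -1.6] q1,q6 [-0.7 -1.7]
turn first (tool rotvec) [-0.0005 -0.      0.0033] then shift [-0.0026  0.0115 -0.0002]
```

```bash
python3 -m handwheel '[[-0.002,0.005,0,0,0,0,0.35],[0,0.004,0,0,0,0,0.35],[0,0.001,0,0,0,0,0.35],[0,0,0,0,0,0,0.35]]'; python3 - <<'E'
from h import *
plan(.5165,-.403,.0112)
c=optics.read_camera("side"); cv2.imwrite("pics/side9.png",cv2.resize(c["image"][100:220,200:330,::-1],None,fx=5,fy=5,interpolation=cv2.INTER_CUBIC))
E
```

```text
time: 22.95
tool_pos: [0.5156, -0.4025, 0.0112]
tcp_rot: [-1.522, 0.451, -0.451]
wrist_force: [-2.0, 1.7, 1.8]
width: 0.51
t 22.95 pos [ 0.5156 -0.4025  0.0112] head 57.0 w 0.51 F [-2.   1.7  1.8] q1,q6 [-0.7 -1.7]
turn first (tool rotvec) [-0.0009  0.     -0.0002] then shift [0.001  0.     0.0001]
```

View pics/side9.png

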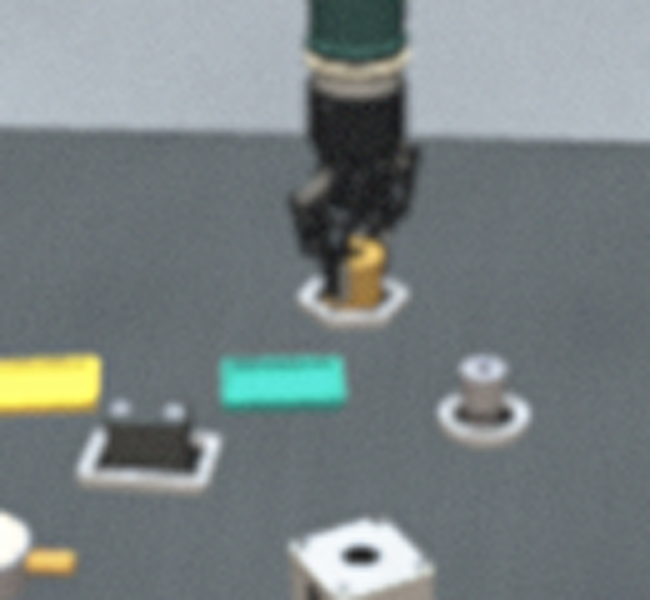

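The nut is in the hex tray, and the bar and plug stand in theirs. Releasing, lifting and remeasuring from above.

```bash
python3 -m handwheel '[[0,0,0,0,0,0,0.8],[0,0,0,0,0,0,0.8],[0,-0.01,0,0,0,0,0.9],[0,-0.045,0,0,0,0,1],[0,-0.05,0,0,0.138,0,1],[0,-0.05,0,0,0.138,0,1],[0,0,0,0,0.138,0,1],[0,0,0,0,0,0,1]]'; python3 - <<'E'
from h import *
c=optics.read_camera("top"); P=cloud(c)
layer(c,P,(.483,-.001),.025,.06,.04)
layer(c,P,(.641,.168),.025,.06,.04)
layer(c,P,(.637,-.1565),.03,.06,.044,.05)
layer(c,P,(.4127,-.228),.03,.06,.044,.03)
plan(.482,-.0015,.12,33.3)
E
```

```text
time: 24.0
tool_pos: [0.5162, -0.403, 0.1677]
tcp_rot: [-1.43, 0.768, -0.773]
wrist_force: [-0.1, 0.1, -0.1]
width: 0.999
0.04 317 cen [ 0.4823 -0.002 ] hullc [482.3  -1.9] rect [482.3  -1.9] [63.5 63.6] 33.3 circ [481.4  -2.5] 40.8
0.04 266 cen [0.6404 0.1678] hullc [640.4 167.7] rect [640.8 167.6] [61.2 65.3] 90.0 circ [640.7 167.4] 33.2
0.044 129 cen [ 0.6369 -0.1566] hullc [ 637.  -157.1] rect [ 636.8 -158. ] [28.8 54.4] 89.3 circ [ 636.3 -154.1] 28.7
0.044 57 cen [ 0.4136 -0.2294] hullc [ 413.7 -229.4] rect [ 413.2 -229.1] [27.6 25.3] 44.5 circ [ 414.  -229.9] 15.2
t 24.05 pos [ 0.5155 -0.4025  0.1662] head 33.4 w 1.001 F [ 0.5  0.6 -0.4] q1,q6 [-0.7  -1.29]
turn first (tool rotvec) [-0.0009  0.0024  0.0001] then shift [-0.3536  0.0462  0.1922]
```

```bash
python3 -m handwheel '[[-0.044,0,0.024,0,0,0,1],[-0.044,0,0.024,0,0,0,1],[-0.044,0,0.024,0,0,0,1],[-0.044,0,0.024,0,0,0,1],[-0.044,0,0.024,0,0,0,1],[-0.044,0,0.024,0,0,0,1],[-0.044,0.02,0.024,0,0,0,1],[-0.045,0.026,0.024,0,0,0,1]]'; python3 -m handwheel '[[0,0,0,0,0,0,1],[0,0,0,0,0,0,1]]'; python3 -c "
from h import *; plan(.4823,-.002,.003,33.3)"
```

```text
time: 25.05
tool_pos: [0.4821, -0.0006, 0.1195]
tcp_rot: [-1.429, 0.769, -0.77]
wrist_force: [0.6, 0.6, 0.4]
width: 1.0
time: 25.3
tool_pos: [0.4821, -0.0022, 0.1196]
tcp_rot: [-1.43, 0.77, -0.769]
wrist_force: [-0.8, -0.5, 0.4]
width: 1.0
t 25.3 pos [ 0.4821 -0.0022  0.1196] head 33.4 w 1.0 F [-0.8 -0.5  0.4] q1,q6 [-0.06 -0.64]
turn first (tool rotvec) [ 0.0004  0.0022 -0.0005] then shift [-1.000e-04  1.166e-01  3.000e-04]
```

```bash
python3 -m handwheel '[[0,0.035,0,0,0.002,0,1],[0,0.035,0,0,0,0,1],[0,0.02,0,0,0,0,1],[0,0.01,0,0,0,0,1],[0,0,0,0,0,0,1],[0,0,0,0,0,0,1]]'; python3 - <<'E'
from h import *
plan(.4823,-.002,.003,33.3)
c=optics.read_camera("side"); cv2.imwrite("pics/side10.png",cv2.resize(c["image"][160:250,220:330,::-1],None,fx=6,fy=6,interpolation=cv2.INTER_CUBIC))
E
```

```text
time: 26.05
tool_pos: [0.4837, -0.0026, 0.0212]
tcp_rot: [-1.427, 0.771, -0.775]
wrist_force: [0.1, -0.3, 0.7]
width: 1.0
t 26.05 pos [ 0.4837 -0.0026  0.0212] head 33.1 w 1.0 F [ 0.1 -0.3  0.7] q1,q6 [-0.06 -0.64]
turn first (tool rotvec) [-0.0025 -0.0027  0.0011] then shift [-0.0012  0.0182 -0.0008]
```

View pics/side10.png

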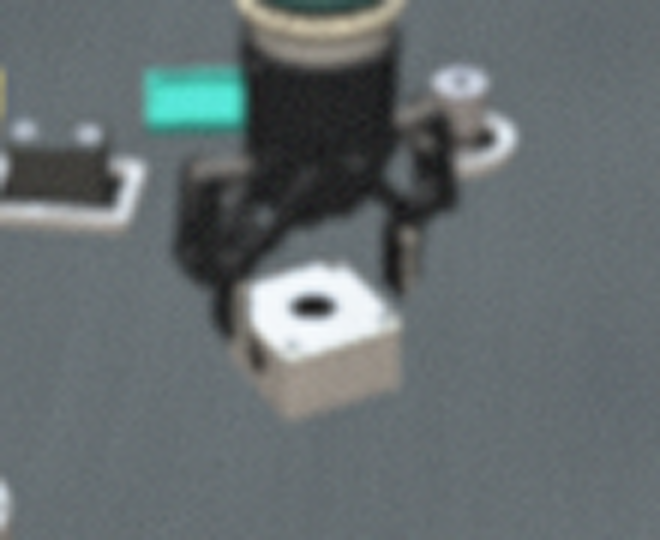

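The fingers straddle the block squarely, at (235,310) and (405,260). Lowering the rest and closing.

```bash
python3 -m handwheel '[[-0.001,0.009,-0.0005,0,-0.002,0,1],[0,0.006,0,0,0,0,1],[0,0,0,0,0,0,0.8],[0,0,0,0,0,0,0.6],[0,0,0,0,0,0,0.6],[0,0,0,0,0,0,0.6],[0,0,0,0,0,0,0.6],[0,0,0,0,0,0,0.6]]' 55; python3 -c "
from h import *; plan(.4823,-.002,.003,33.3)"; python3 -m handwheel '[[0,-0.015,0,0,0,0,0.6],[0,-0.03,0,0,0,0,0.6],[0,-0.03,0,0,0,0,0.6],[0,-0.02,0,0,0,0,0.6],[0,0,0,0,0,0,0.6],[0,0,0,0,0,0,0.6]]'; python3 - <<'E'
from h import *
plan(.4265,.2425,.10,74.7)
c=optics.read_camera("side"); cv2.imwrite("pics/side11.png",cv2.resize(c["image"][140:250,220:330,::-1],None,fx=5,fy=5,interpolation=cv2.INTER_CUBIC))
E
```

```text
time: 27.1
tool_pos: [0.4823, -0.0014, 0.0055]
tcp_rot: [-1.428, 0.77, -0.773]
wrist_force: [3.2, 2.7, 2.7]
width: 0.737
t 27.1 pos [ 0.4823 -0.0014  0.0055] head 33.3 w 0.737 F [3.2 2.7 2.7] q1,q6 [-0.06 -0.64]
turn first (tool rotvec) [-0.0023 -0.0003  0.0005] then shift [ 0.0005  0.0025 -0.0003]
time: 27.85
tool_pos: [0.4797, -0.0017, 0.0988]
tcp_rot: [-1.43, 0.774, -0.77]
wrist_force: [0.0, -0.3, -4.7]
width: 0.742
t 27.85 pos [ 0.4797 -0.0017  0.0988] head 33.3 w 0.742 F [ 0.  -0.3 -4.7] q1,q6 [-0.06 -0.64]
turn first (tool rotvec) [ 0.0011 -0.7228 -0.0024] then shift [-0.1157 -0.0012  0.2215]
```

View pics/side11.png

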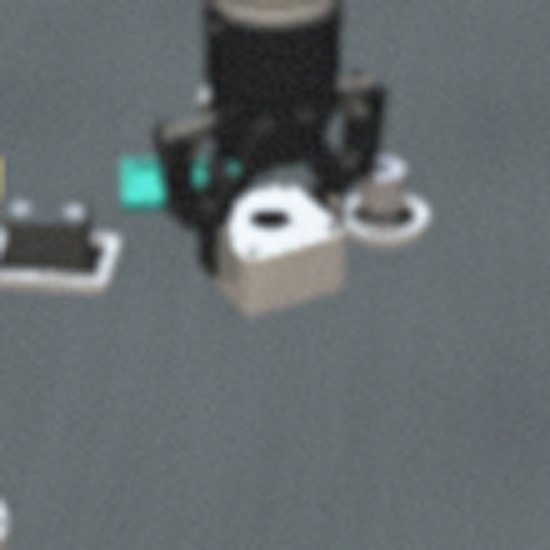

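```bash
python3 -m handwheel '[[0,0,0,0,-0.1445,0,0.6],[0,0,0,0,-0.1445,0,0.6],[0,0,0,0,-0.1445,0,0.6],[0,0,0,0,-0.1445,0,0.6],[0,0,0,0,-0.1445,0,0.6],[-0.023,0,0.044,0,0,0,0.6],[-0.023,0,0.044,0,0,0,0.6],[-0.023,0,0.044,0,0,0,0.6]]';python3 -m handwheel '[[-0.023,0,0.044,0,0,0,0.6],[-0.023,0,0.045,0,0,0,0.6],[0,0,0,0,0,0,0.6],[0,0,0,0,0,0,0.6]]'; python3 -c "
from h import *; plan(.4265,.2425,.0095,74.7)"
```

```text
time: 28.9
tool_pos: [0.4481, 0.1447, 0.0985]
tcp_rot: [-1.561, 0.212, -0.209]
wrist_force: [0.9, 1.0, -3.4]
width: 0.736
time: 29.4
tool_pos: [0.4277, 0.2413, 0.0988]
tcp_rot: [-1.562, 0.21, -0.207]
wrist_force: [0.0, -0.2, -4.4]
width: 0.741
t 29.4 pos [0.4277 0.2413 0.0988] head 74.8 w 0.741 F [ 0.  -0.2 -4.4] q1,q6 [ 0.46 -0.84]
turn first (tool rotvec) [ 0.0018  0.001  -0.0016] then shift [-0.0015  0.0893  0.0008]
```

```bash
python3 -m handwheel '[[-0.0015,0.035,0.001,0,0,0,0.6],[0,0.03,0,0,0,0,0.6],[0,0.015,0,0,0,0,0.6],[0,0,0,0,0,0,0.6],[0,0,0,0,0,0,0.6],[0,0,0,0,0,0,0.6]]'; python3 - <<'E'
from h import *
plan(.4265,.2425,.0095,74.7)
c=optics.read_camera("side"); cv2.imwrite("pics/side12.png",cv2.resize(c["image"][200:320,230:350,::-1],None,fx=5,fy=5,interpolation=cv2.INTER_CUBIC))
E
```

```text
time: 30.15
tool_pos: [0.4291, 0.2439, 0.0216]
tcp_rot: [-1.558, 0.208, -0.212]
wrist_force: [0.3, -0.0, -4.4]
width: 0.739
t 30.15 pos [0.4291 0.2439 0.0216] head 74.7 w 0.739 F [ 0.3 -0.  -4.4] q1,q6 [ 0.47 -0.84]
turn first (tool rotvec) [-0.0026 -0.0005  0.0025] then shift [-0.0021  0.0121 -0.002 ]
```

View pics/side12.png

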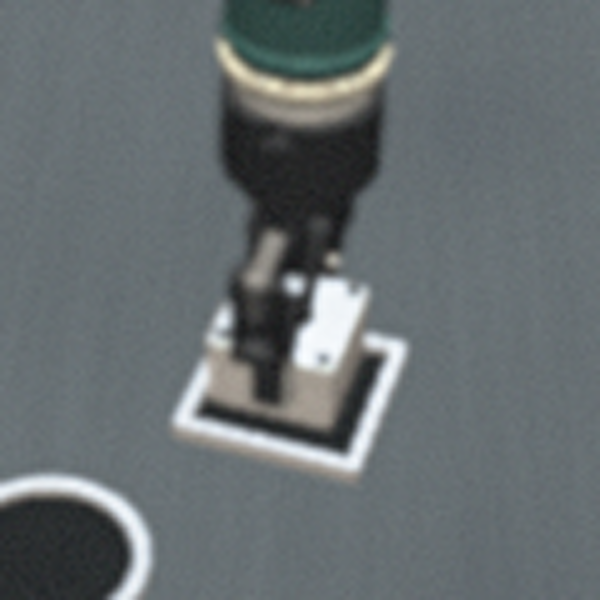

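The block is over the recess with clear margins, slightly toward the camera. I'll nudge it back 3 mm and lower it.

```bash
python3 -m handwheel '[[-0.0015,0,-0.0025,0,0,0,0.6],[0,0.006,0,0,0,0,0.6],[0,0.004,0,0,0,0,0.6],[0,0,0,0,0,0,0.6],[0,0,0,0,0,0,0.6]]'; python3 - <<'E'
from h import *
plan(.4265,.2415,.0095,74.7)
c=optics.read_camera("side"); cv2.imwrite("pics/side13.png",cv2.resize(c["image"][200:320,230:350,::-1],None,fx=5,fy=5,interpolation=cv2.INTER_CUBIC))
E
```

```text
time: 30.82
tool_pos: [0.4255, 0.2413, 0.0099]
tcp_rot: [-1.56, 0.21, -0.21]
wrist_force: [0.4, -0.1, -4.5]
width: 0.745
t 30.82 pos [0.4255 0.2413 0.0099] head 74.7 w 0.745 F [ 0.4 -0.1 -4.5] q1,q6 [ 0.46 -0.84]
turn first (tool rotvec) [-0.0004 -0.0002  0.    ] then shift [0.0009 0.0004 0.0004]
```

View pics/side13.png

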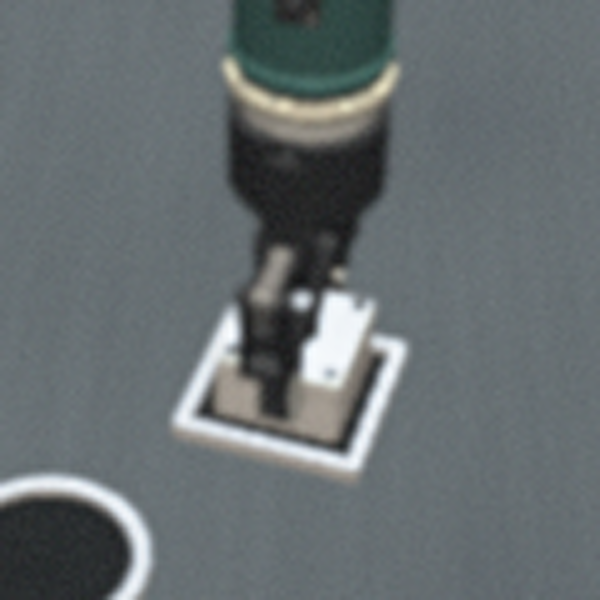

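```bash
python3 -m handwheel '[[0,0.001,0,0,0,0,0.6],[0,0,0,0,0,0,0.6],[0,0,0,0,0,0,1],[0,0,0,0,0,0,1],[0,0,0,0,0,0,1],[0,-0.02,0,0,0,0,1],[0,-0.04,0,0,0,0,1],[0,-0.05,0,0,0,0,1]]'; python3 -m handwheel '[[0,0,0,0,0,0,1]]'; python3 -c "
from h import *; plan(.6405,.1677,.12)"
```

```text
time: 31.88
tool_pos: [0.4246, 0.2408, 0.1192]
tcp_rot: [-1.561, 0.211, -0.209]
wrist_force: [0.5, -0.5, -0.6]
width: 1.0
time: 32.0
tool_pos: [0.4294, 0.2432, 0.1241]
tcp_rot: [-1.554, 0.203, -0.217]
wrist_force: [0.7, 0.5, -1.0]
width: 0.996
t 32.0 pos [0.4294 0.2432 0.1241] head 74.7 w 0.996 F [ 0.7  0.5 -1. ] q1,q6 [ 0.46 -0.84]
turn first (tool rotvec) [-0.0076 -0.      0.008 ] then shift [ 0.2236  0.0041 -0.0171]
```

```bash
python3 -m handwheel '[[0.045,0,-0.003,0,0,0,1],[0.045,0,-0.003,0,0,0,1],[0.045,0,-0.003,0,0,0,1],[0.045,0,-0.003,0,0,0,1],[0.045,0,-0.003,0,0,0,1],[0,0,0,0,0,0,1],[0,0,0,0,0,0,1],[0,0,0,0,0,0,1]]'; python3 -c "
from h import *; plan(.6405,.1677,.003)
c=optics.read_camera('side'); P=cloud(c)
"
```

```text
time: 33.0
tool_pos: [0.637, 0.1678, 0.1184]
tcp_rot: [-1.56, 0.21, -0.208]
wrist_force: [-0.1, 0.6, -0.4]
width: 0.999
t 33.0 pos [0.637  0.1678 0.1184] head 74.7 w 0.999 F [-0.1  0.6 -0.4] q1,q6 [ 0.22 -1.09]
turn first (tool rotvec) [-0.0001  0.     -0.0014] then shift [0.0034 0.1154 0.0008]
```

```bash
python3 -m handwheel '[[0.0035,0.035,0.0008,0,0,0,1],[0,0.035,0,0,0,0,1],[0,0.02,0,0,0,0,1],[0,0.01,0,0,0,0,1],[0,0,0,0,0,0,1],[0,0,0,0,0,0,1]]'; python3 - <<'E'
from h import *
plan(.6405,.1677,.003)
c=optics.read_camera("side"); cv2.imwrite("pics/side14.png",cv2.resize(c["image"][170:290,160:310,::-1],None,fx=5,fy=5,interpolation=cv2.INTER_CUBIC))
E
```

```text
time: 33.8
tool_pos: [0.6435, 0.1676, 0.0207]
tcp_rot: [-1.559, 0.208, -0.212]
wrist_force: [0.7, 0.6, 0.2]
width: 1.0
t 33.8 pos [0.6435 0.1676 0.0207] head 74.7 w 1.0 F [0.7 0.6 0.2] q1,q6 [ 0.22 -1.09]
turn first (tool rotvec) [-0.0019 -0.      0.0026] then shift [-0.0029  0.0177 -0.0007]
```

View pics/side14.png

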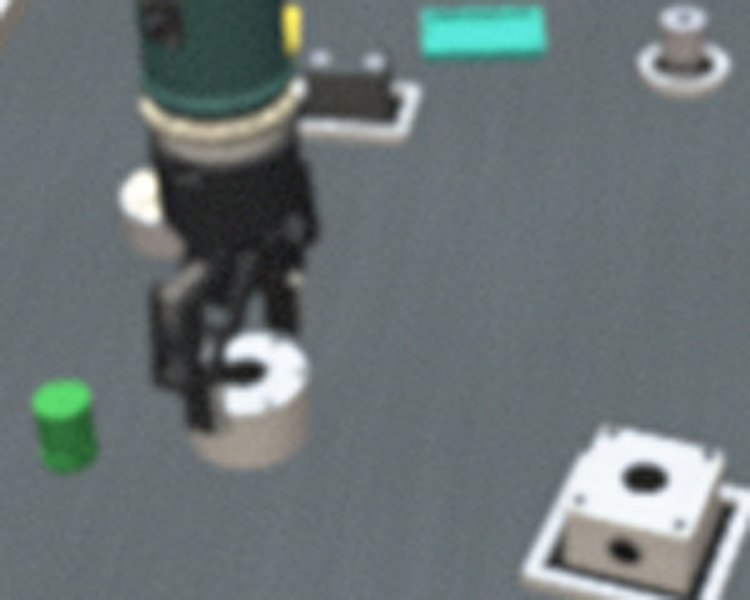

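The fingers straddle the flange, the green cylinder is clear, and the block sits in its tray.

```bash
python3 -m handwheel '[[-0.002,0.008,-0.0005,0,0,0,1],[0,0.006,0,0,0,0,1],[0,0,0,0,0,0,0.8],[0,0,0,0,0,0,0.6],[0,0,0,0,0,0,0.6],[0,0,0,0,0,0,0.6],[0,0,0,0,0,0,0.6],[0,0,0,0,0,0,0.6]]' 55; python3 -c "
from h import *; plan(.6405,.1677,.003)"; python3 -m handwheel '[[0,-0.015,0,0,0,0,0.6],[0,-0.03,0,0,0,0,0.6],[0,-0.03,0,0,0,0,0.6],[0,-0.02,0,0,0,0,0.6],[0,0,0,0,0,0,0.6],[0,0,0,0,0,0,0.6]]'; python3 - <<'E'
from h import *
plan(.536,.365,.10)
c=optics.read_camera("side"); cv2.imwrite("pics/side15.png",cv2.resize(c["image"][150:290,160:310,::-1],None,fx=4,fy=4,interpolation=cv2.INTER_CUBIC))
E
```

```text
time: 34.85
tool_pos: [0.6404, 0.1675, 0.0052]
tcp_rot: [-1.56, 0.209, -0.21]
wrist_force: [0.7, 1.0, -0.3]
width: 0.755
t 34.85 pos [0.6404 0.1675 0.0052] head 74.7 w 0.755 F [ 0.7  1.  -0.3] q1,q6 [ 0.22 -1.09]
turn first (tool rotvec) [-0.001  -0.      0.0006] then shift [0.0001 0.0022 0.0003]
time: 35.6
tool_pos: [0.6392, 0.167, 0.0991]
tcp_rot: [-1.561, 0.211, -0.209]
wrist_force: [-0.6, -0.9, -3.3]
width: 0.756
t 35.6 pos [0.6392 0.167  0.0991] head 74.7 w 0.756 F [-0.6 -0.9 -3.3] q1,q6 [ 0.22 -1.09]
turn first (tool rotvec) [ 0.0002 -0.     -0.0014] then shift [-0.1518 -0.0009  0.1637]
```

View pics/side15.png

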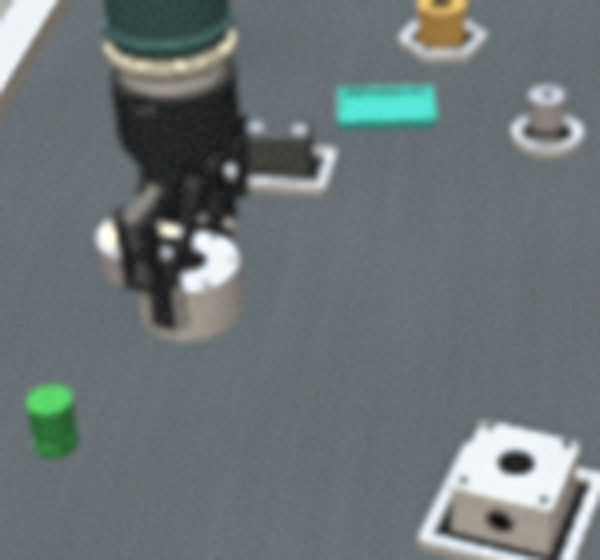

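```bash
python3 -m handwheel '[[-0.03,0,0.0325,0,0,0,0.6],[-0.03,0,0.0325,0,0,0,0.6],[-0.03,0,0.0325,0,0,0,0.6],[-0.03,0,0.0325,0,0,0,0.6],[-0.03,0,0.0325,0,0,0,0.6],[0,0,0,0,0,0,0.6],[0,0,0,0,0,0,0.6]]'; python3 -c "
from h import *; plan(.536,.365,.0092)"
```

```text
time: 36.52
tool_pos: [0.5376, 0.3631, 0.0988]
tcp_rot: [-1.562, 0.21, -0.208]
wrist_force: [0.3, -0.6, -3.9]
width: 0.759
t 36.52 pos [0.5376 0.3631 0.0988] head 74.7 w 0.759 F [ 0.3 -0.6 -3.9] q1,q6 [ 0.56 -0.75]
turn first (tool rotvec) [ 0.0015 -0.     -0.0009] then shift [-0.0021  0.0896  0.0014]
```

```bash
python3 -m handwheel '[[-0.003,0.035,0.0008,0,0,0,0.6],[0,0.03,0,0,0,0,0.6],[0,0.015,0,0,0,0,0.6],[0,0,0,0,0,0,0.6],[0,0,0,0,0,0,0.6],[0,0,0,0,0,0,0.6]]'; python3 - <<'E'
from h import *
plan(.536,.365,.0092)
c=optics.read_camera("side"); cv2.imwrite("pics/side16.png",cv2.resize(c["image"][220:350,180:310,::-1],None,fx=4.5,fy=4.5,interpolation=cv2.INTER_CUBIC))
E
```

```text
time: 37.28
tool_pos: [0.5371, 0.3659, 0.0221]
tcp_rot: [-1.558, 0.208, -0.212]
wrist_force: [1.0, -0.8, -3.8]
width: 0.755
t 37.27 pos [0.5371 0.3659 0.0221] head 74.7 w 0.755 F [ 1.  -0.8 -3.8] q1,q6 [ 0.56 -0.74]
turn first (tool rotvec) [-0.003  -0.      0.0025] then shift [-0.0009  0.0129 -0.0012]
```

View pics/side16.png

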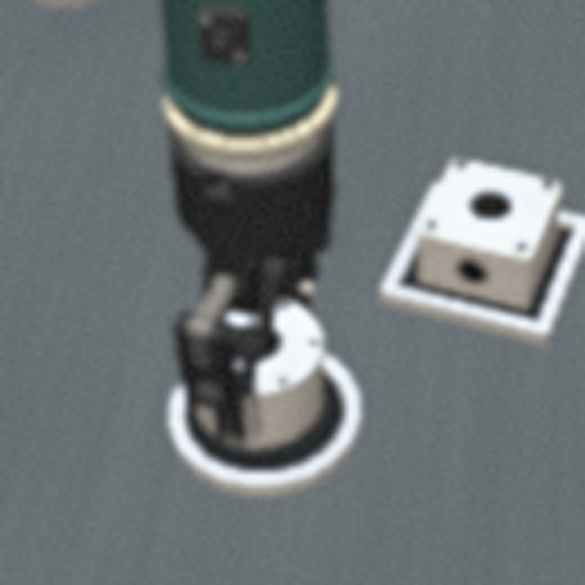

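The flange is centred over its recess (flange at about x=265, tray centre at 265). Lowering, releasing and retreating.

```bash
python3 -m handwheel '[[0,0.006,-0.001,0,0,0,0.6],[0,0.005,0,0,0,0,0.6],[0,0,0,0,0,0,0.6],[0,0,0,0,0,0,0.6]]'; python3 -c "
from h import *; plan(.536,.365,.0092)"
```

```text
time: 37.83
tool_pos: [0.5356, 0.3644, 0.0093]
tcp_rot: [-1.56, 0.209, -0.21]
wrist_force: [0.3, -0.5, -2.3]
width: 0.756
t 37.83 pos [0.5356 0.3644 0.0093] head 74.7 w 0.756 F [ 0.3 -0.5 -2.3] q1,q6 [ 0.56 -0.74]
turn first (tool rotvec) [-0.0009 -0.      0.0006] then shift [0.0002 0.0001 0.0007]
```

```bash
python3 -m handwheel '[[0,0.0005,0,0,0,0,0.6],[0,0,0,0,0,0,1],[0,0,0,0,0,0,1],[0,0,0,0,0,0,1],[0,-0.02,0,0,0,0,1],[0,-0.045,0,0,0,0,1],[0,-0.055,0,0,0,0,1],[0,-0.05,0,0,0,0,1]]'; python3 -m handwheel '[[-0.04,0,0.03,0,0,0,1],[-0.04,0,0.03,0,0,0,1],[-0.04,0,0.03,0,0,0,1],[-0.04,0,0.03,0,0,0,1],[-0.04,0,0.03,0,0,0,1],[-0.04,0,0.03,0,0,0,1],[0,0,0,0,0,0,1],[0,0,0,0,0,0,1]]'; python3 - <<'E'
from h import *
s,_=tool(); print(s["tool_pos"],s["joint_vel"].round(3))
c=optics.read_camera("top"); P=cloud(c); c0=dict(np.load("top0.npz"))
for n,t in dict(plug=(.4127,-.2275),bar=(.637,-.1565),nut=(.516,-.403),block=(.4265,.2425),flange=(.536,.365)).items(): 
    print(n,t); W=layer(c,P,t,.03,.06,.044,.05)
    q=P[(np.hypot(P[...,0]-t[0],P[...,1]-t[1])<.012)][:,2]; print(" h",np.median(q).round(4))
cv2.imwrite("pics/top9.png",cv2.resize(c["image"][:,:,::-1],(768,576),interpolation=cv2.INTER_CUBIC))
s=optics.read_camera("side"); cv2.imwrite("pics/side17.png",cv2.resize(s["image"][:,:,::-1],(768,576),interpolation=cv2.INTER_CUBIC))
E
```

```text
time: 38.83
tool_pos: [0.5358, 0.3645, 0.1825]
tcp_rot: [-1.558, 0.208, -0.212]
wrist_force: [0.1, -0.1, 0.3]
width: 1.001
time: 39.83
tool_pos: [0.3516, 0.6012, 0.1799]
tcp_rot: [-1.559, 0.208, -0.21]
wrist_force: [-0.5, -0.2, 1.2]
width: 0.998
[0.35156037 0.60124096 0.1799371 ] [-0.025 -0.002  0.013  0.002 -0.004  0.   ]
plug (0.4127, -0.2275)
0.044 57 cen [ 0.4136 -0.2294] hullc [ 413.7 -229.4] rect [ 413.2 -229.1] [27.6 25.3] 44.5 circ [ 414.  -229.9] 15.2
 h 0.0448
bar (0.637, -0.1565)
0.044 128 cen [ 0.6371 -0.1567] hullc [ 637.1 -157.2] rect [ 636.8 -158. ] [28.8 54.4] 89.3 circ [ 636.7 -155.9] 28.5
 h 0.0426
nut (0.516, -0.403)
0.044 141 cen [ 0.5158 -0.4042] hullc [ 515.4 -404.1] rect [ 514.9 -403.9] [45.3 46.1] 44.2 circ [ 516.4 -404. ] 25.3
 h 0.0449
block (0.4265, 0.2425)
0.044 329 cen [0.4249 0.239 ] hullc [425.  238.9] rect [425.1 238.6] [65.7 63.7] 75.7 circ [424.  238.5] 42.1
 h 0.0441
flange (0.536, 0.365)
0.044 269 cen [0.5355 0.3617] hullc [535.4 361.9] rect [535.  362.2] [64.6 61. ] 89.7 circ [536.  361.8] 33.2
 h 0.0443
```

View pics/top9.png

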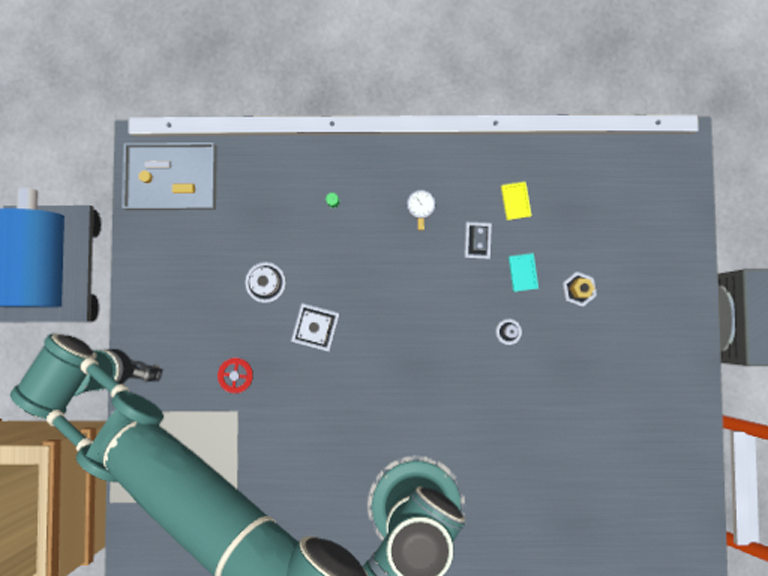

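View pics/side17.png

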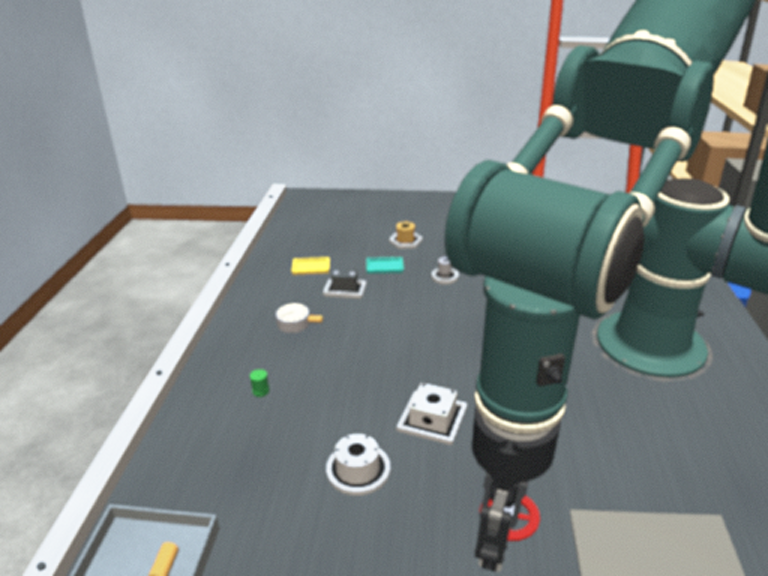

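The top view shows all five parts in their trays, centres within about 4 mm and tops at about 44 mm. The gauge (421,204) and handwheel (236,376) look unmoved. Handing in.

```bash
python3 -m handwheel '[[0,0,0,0,0,0,1],[0,0,0,0,0,0,1],[0,0,0,0,0,0,1],[0,0,0,0,0,0,1]]'; python3 -c "
from workcell import workorder; print(workorder.finish_job())"
```

```text
time: 40.42
tool_pos: [0.3517, 0.6011, 0.1789]
tcp_rot: [-1.56, 0.21, -0.21]
wrist_force: [0.1, -0.0, 0.8]
width: 0.996
the job is handed in; nothing more can be done
None
```

I took both stacks apart and set all five parts in their trays in the order plug, bar, nut, block, flange. I then opened the gripper, moved the arm clear and handed the job in at 40.4 s; it gave no verdict.

- **Placing:** in the last top view each part's centre was within about 4 mm of its tray's centre (limit 14 mm). Tops read 43–45 mm, where 44 mm means flat on the recess floor. Block and flange were the farthest off, by 3–4 mm.
- **Gauge and handwheel:** they looked unmoved by eye in the top view (I did not measure them).
- **Wrist joint at its limit:** while turning for the bar, the last joint reached −2.55 rad, the end of its range, and the arm held there. I moved off and straightened the tool before picking the bar. I saw no sign of a fault, but I cannot rule out that it counts against the job.
- **Side camera:** its depth readings also took in the side walls, putting parts 12–20 mm nearer that camera than the top view did. I used the top view for positions and the side view only for visual checks.

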